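Hang a slide carrier to drain on the drip rail

ROBOT

A 6-joint arm with a two-finger parallel gripper is mounted at the origin on the work surface. World frame = base frame: x ahead of the robot, y to its left, z up, the work surface at z = 0. Lengths are in mm, angles in rad, forces in N, time in s.
With the tool pointing down it reaches from about 275 to 750 mm from the base axis. Payload 10.2 kg.
Tool frame: the origin (TCP) lies at the very end of the fingers, on their centre line; the grasp point (between the pads) lies 19 mm behind it; y points along the fingers, x is the direction in which the jaws open and shut, and the axes are right-handed (so a half turn about y gives the same grasp; the last joint's range is limited). The gripper opens to 85 mm and grips with 20 to 120 N. Pads are 22 mm wide; open, the fingers measure 114 mm over their backs; the gripper's body (76 mm by 85 mm) begins 54 mm behind the grasp point. The pads swing forward as they close: fully open they stand 13 mm farther back than shut.
Start: joints at [0.959, 0.313, 1.498, -0, 1.331, -0.223], TCP at [199.029, 485.817, 231.294] pointing down, gripper open.
Joint ranges: [-2.94, 2.94], [-0.97, 2.17], [0.19, 2.56], [-1.23, 4.37], [0.02, 3.11], [-2.88, 2.88]. Speed limits (rad/s): [2.39, 2.39, 3.01, 3.14, 3.14, 3.14].

INTERFACE

Orientations are given as a unit quaternion [w, x, y, z].
In Python, from rig import telemetry, imaging, ctrl gives the robot as it stands.
- The arm moves only by the shell command python3 -m handwheel 'ROWS' [FORCE]. ROWS is JSON, a list of rows, each an object with "delta_pos": the shift along the tool's x, y, z in cm, a list of three; "twist": the turn, a rotation vector about the tool's x, y, z in rad, a list of three; "jaw": the opening, from 0 (shut) to 1 (fully open). A call has exactly 10 rows; each row is the pose to reach, as a shift and turn from the pose commanded when the call began, along the tool's axes at that moment; what a row does not reach only later rows make up. A row lasts 1/12 s, in which the tool goes at most 41.7 mm and 7.16 degrees, less where a joint would pass 70% of its speed; a pose out of reach is approached as far as the arm can. A call with a gripper value outside its range is refused whole. The fingers move at their own pace and stop on an object; FORCE is the grip in N (left out, the last holds). Time passes only in rows, so rows that repeat a pose let the fingers close, or fill a call up. It gives the time, the measured TCP pose, the force and the opening at its end, in the units of the state.
- telemetry.sense(): the state, without advancing time (a new reading comes with each control period).
- imaging.capture(name): name is "scene" or "top" or "wrist"; returns a dict with "frame" (420x560x3 uint8, red, green, blue), "z_map" (420x560 float32, mm along the optical axis (not along the pixel's ray), 0 where there is no reading), "fx", "fy", "cx", "cy" (pixels), "rvec" (rotation vector, rad) and "tvec" (3), from world to camera coordinates, as OpenCV has them. Camera axes: x right, y down, z forward; pixel columns grow to the right and rows downward; lengths in mm; the calibration is good to about 2 mm. A picture is of the moment at which its call begins.
- ctrl.finish_job(): hands the job in, once; it reports no verdict.
The state is a dict: "time_s": time; "joints": joint angles; "dq": joint speeds; "tau": joint torques, N m; "eef_pos": TCP position; "ee_rot": TCP orientation; "force": force on the tool from outside, world axes, zero at the start; "wrist_torque": the same for the moment, N m; "grip_width": opening from 0.0 (shut) to 1.0 (fully open).
Only numpy, scipy, OpenCV 4.12 (cv2) and the standard library are available. Lean on these libraries where they do the work, as an engineer would, in place of code of your own. Each camera call takes 0.05 s, during which the arm holds its last target.

TASK

Take the large S-hook off its stand and hook it over the drip rail so that it drops into the groove of the white hanger tube, feeling for the groove gently rather than bearing on the rail, and let go of it. Then pick up the loaded slide carrier, hang it by the peak of its bail from the hook's lower curl without a jolt, and leave it hanging still and level above the tray. Leave the small hook, the Coplin jar and the two amber bottles where they are.

Things in the scene. Friction and masses are not known exactly. Their poses are not given: they have to be found in the camera images.
- rail_mid (a point): Middle of the drip rail, on its axis, 300 mm above the bench. The rail is a level 12 mm steel rod, 390 mm long, on two retort stands 340 mm apart, uprights 26 mm behind it (+x). Axes: x level, square to the rail, away from the robot; y along it; z up. A white hanger tube, 18 mm outside, 220 mm long, sits tight on the rod.
- rail: The same rail with its stands and tube; origin on the bench under rail_mid, same axes. The tube has one groove, 13 mm wide, 3 mm deep all round, square shoulders, bare rod showing. It lies anywhere within 30 mm of rail_mid along y: not measured, seen only roughly, but felt: a hook bearing lightly on the tube loses contact over it and can go down 3 mm.
- tray: Shallow steel drip tray under the rail, 160 (x) by 220 (y) by 22 mm high; origin under its centre, below rail_mid.
- hook_mid (a point): Middle of the straight shank of the large S-hook, its centre of mass. 8 mm round steel wire, 132 mm long, 0.10 to 0.13 kg. x and z span the plane of the S: z up along its length, x away from the robot; y square to it. At the start it hangs upright from the arm of its stand. Once let go on the rail it may swing a little.
- hook: The large S-hook, same origin and axes as hook_mid. Wire centre lines, (x, z) in mm: upper curl a half circle of radius 17 about (0, 45), tip at (17, 45), far side, mouth down, 26 mm clear; straight shank from (-17, 45) to (17, -45); lower curl a half circle of radius 17 about (0, -45), tip at (-17, -45), mouth up, open to the robot. It goes on or off a rod along the shank's slope.
- hook_crown (a point): Wire centre at the top of the large S-hook's upper curl, 62 mm above hook_mid. It lies 13 mm above the rail's axis when the hook hangs on the tube, 10 mm above it in the groove.
- hook_seat (a point): Point in the large S-hook's lower curl, 55 mm below hook_mid, where the centre of the bail's wire lies when it rests at the bottom of the curl.
- stand: Short retort stand that keeps the hooks; origin on the bench under its 12 mm side arm. The arm's axis is 170 mm up, along y, from +105 to its free end at -60 mm; the upright, 232 mm tall, is at x = 26, y = 85 mm. Both S-hooks hang on the arm, the large one nearer the free end.
- carrier_grip (a point): Point of the slide carrier midway between the legs of its bail, 62 mm above its underside, z up; it stands on the bench. Stainless frame 86 (x) by 60 (y) by 32 mm high with ten glass slides, 0.19 to 0.36 kg.
- carrier: The slide carrier; origin under its centre, same axes as carrier_grip. Its fixed bail is 6 mm wire: upright legs at x = 0, y = +29 and -29 mm (64 mm over their outsides), up to 92 mm above the underside, then sloping up to a peak midway. It can be gripped across both legs, the gripper leaning back some 40 degrees to clear hook and rail.
- bail_peak (a point): Wire centre at the peak of the carrier's bail, 107 mm above the carrier's underside, 45 mm above carrier_grip, same axes.
- spare_hook_mid (a point): Middle of the small S-hook (6 mm wire, 83 mm long) on the same stand arm, 60 to 90 mm to the +y side of the large one. To be left hanging there.
- coplin: Glass Coplin jar, 54 mm across its foot, 88 mm tall, standing on the bench; origin under its foot. To be left alone.
- dropper: Small amber dropper bottle, 30 mm across, 88 mm tall, standing on the bench; origin under its base. To be left alone.
- reagent: Amber reagent bottle, 60 mm across, 125 mm tall, standing on the bench; origin under its base. To be left alone.

How it is judged (in metres and radians):
On the way:
1. the large S-hook hangs in the groove of the rail's tube, let go (z of hook_crown in the frame of rail_mid between 0.007 and 0.0115 m and x of hook_crown in the frame of rail_mid between -0.008 and 0.008 m and y of hook_crown in the frame of rail_mid between -0.04 and 0.04 m and angle between hook_mid's own z axis and vertical below 0.4 rad and contact force between the fingers and hook below 0.05 N), for 0.3 s.
At the end, for the whole second after the job is handed in: The large S-hook hangs in the groove (crown under 11.5 mm above the rail axis, within 40 mm of its middle, tilt under 0.25 rad) and carries the slide carrier: bail peak within 10 mm of the hook's seat, carrier tilt under 0.2 rad, slower than 0.08 m/s; all let go (z of hook_crown in the frame of rail_mid between 0.007 and 0.0115 m and x of hook_crown in the frame of rail_mid between -0.008 and 0.008 m and y of hook_crown in the frame of rail_mid between -0.04 and 0.04 m and distance between bail_peak and hook_seat below 0.01 m and angle between carrier_grip's own z axis and vertical below 0.2 rad and angle between hook_mid's own z axis and vertical below 0.25 rad and linear speed of carrier below 0.08 m/s and contact force between carrier and hook above 0.8 N); the robot touches nothing.
It fails at once if the hook is pressed or knocked against the rail with more than 20 N (contact force between hook and rail above 20 N).
It fails at once if the carrier is jolted or pressed against the hook with more than 20 N (contact force between carrier and hook above 20 N).
It fails at once if the small hook falls off its stand (height (world z) of spare_hook_mid below 0.1 m).
It fails at once if the Coplin jar, the dropper bottle or the reagent bottle is moved more than 30 mm (distance of any of coplin, dropper, reagent from where it was at the start of the episode above 0.03 m).
It also fails if it takes over 72 s, if anything falls off the work surface, if the arm or the gripper's body presses on something with over 40 N, if the wrist force passes 120 N, or if a joint passes its speed limit or range.

## Working session

There is one attempt and no reset: what is moved stays moved. The work goes in short steps, Python scripts to look and compute and a shell command to move; the robot and the scene stay as the last step left them, time stands still between calls to the robot, and variables do not carry over. Pictures are saved under pics/ and viewed, and the job is handed in when it is done.

```bash
ls -la; mkdir -p pics; cat > h.py <<'E'
import numpy as np, cv2
from rig import telemetry, imaging, ctrl
def cap(n,fn=None):
    c=imaging.capture(n)
    if fn: cv2.imwrite('pics/'+fn+'.png',c['frame'][:,:,::-1])
    return c
def pose(c):
    R=cv2.Rodrigues(np.array(c['rvec'],float))[0]; t=np.array(c['tvec'],float).ravel(); return R,t
def cloud(c):
    z=c['z_map'].astype(float); h,w=z.shape
    u,v=np.meshgrid(np.arange(w),np.arange(h))
    P=np.stack([(u-c['cx'])/c['fx']*z,(v-c['cy'])/c['fy']*z,z],-1)
    R,t=pose(c); W=(P-t)@R
    W[z==0]=np.nan
    return W
def ray(c,u,v):
    R,t=pose(c); d=R.T@np.array([(u-c['cx'])/c['fx'],(v-c['cy'])/c['fy'],1.]); return -R.T@t,d
def onz(c,u,v,z):
    o,d=ray(c,u,v); return o+d*(z-o[2])/d[2]
def proj(c,p):
    R,t=pose(c); q=R@np.asarray(p,float)+t; return np.array([c['fx']*q[0]/q[2]+c['cx'],c['fy']*q[1]/q[2]+c['cy']])
def tri(obs):
    A=np.zeros((3,3));b=np.zeros(3)
    for c,u,v in obs:
        o,d=ray(c,u,v);d/=np.linalg.norm(d);M=np.eye(3)-np.outer(d,d);A+=M;b+=M@o
    return np.linalg.solve(A,b)
E
python3 - <<'E'
from h import *
np.set_printoptions(precision=3,suppress=True)
for n in ['scene','top','wrist']:
    c=cap(n,n+'0'); np.save('pics/%s0.npy'%n,c,allow_pickle=True)
    R,t=pose(c); print(n,c['fx'],c['cx'],c['cy'],-R.T@t, R)
print(telemetry.sense())
E
```

```text
total 12
drwxr-xr-x  3 agent agent 4096 Dec  6 22:18 .
drwxr-xr-x 23 root  root  4096 Dec  6 22:18 ..
drwxr-xr-x  2 agent agent 4096 Dec  6 22:18 pics
scene 526.8965578154218 278.27056158445293 210.83546360343115 [1416.502  180.359 1133.399] [[-0.206  0.979 -0.007]
 [ 0.734  0.149 -0.663]
 [-0.648 -0.142 -0.749]]
top 415.38823695557136 284.83167445121217 207.68563714940876 [ 401.727   21.543 1261.927] [[-0.023 -1.    -0.021]
 [-0.983  0.027 -0.184]
 [ 0.184  0.017 -0.983]]
wrist 298.71098436871637 275.6212758179725 211.17294847192397 [137.269 510.57  373.296] [[ 0.379  0.925 -0.001]
 [ 0.894 -0.366  0.26 ]
 [ 0.24  -0.1   -0.966]]
{'time_s': 0.15, 'joints': array([ 0.959,  0.313,  1.498, -0.   ,  1.331, -0.223]), 'dq': array([ 0.   , -0.001, -0.004,  0.   , -0.   , -0.   ]), 'tau': array([  0.001, -41.237, -25.98 ,  -0.   ,   0.003,  -0.   ]), 'eef_pos': array([198.934, 485.666, 230.884]), 'ee_rot': array([-0.587,  0.587,  0.394, -0.394]), 'force': array([ 0.081, -0.381,  0.084]), 'wrist_torque': array([-0.011, -0.006, -0.01 ]), 'grip_width': 0.999534271857325}
```

View pics/scene0.png

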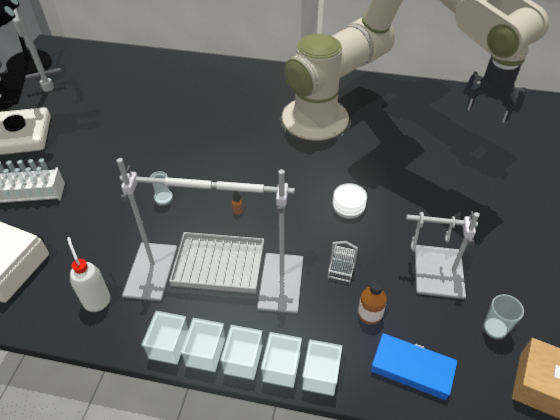

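View pics/top0.png

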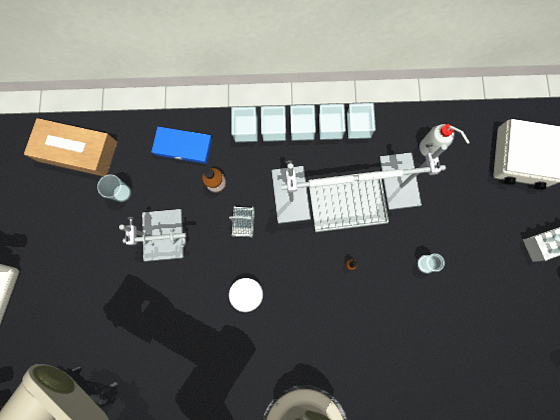

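View pics/wrist0.png

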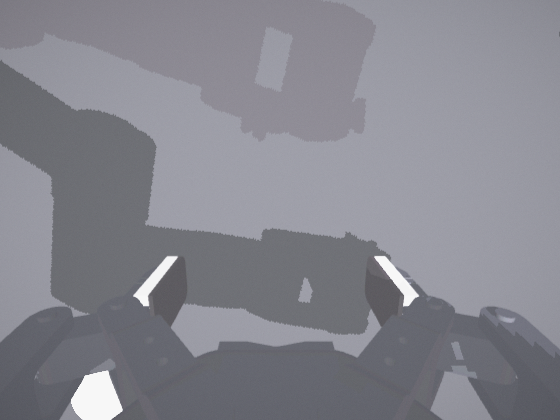

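The scene view shows the rail from (130,183) to (285,190) with a groove gap near (211,185), the stand at (440,240), the large hook at (418,232), the carrier at (343,260), the dropper at (237,204) and the reagent bottle at (373,303). The top view agrees. Next I'll zoom in.

```bash
python3 - <<'E'
import numpy as np,cv2
s=cv2.imread('pics/scene0.png');t=cv2.imread('pics/top0.png')
a=cv2.resize(s[195:305,390:500],(540,540),interpolation=cv2.INTER_CUBIC)
cv2.imwrite('pics/z1.png',a)
cv2.imwrite('pics/z2.png',cv2.resize(s[160:215,115:305],(790,229),interpolation=cv2.INTER_CUBIC))
cv2.imwrite('pics/z3.png',cv2.resize(t[195:275,110:270],(800,400),interpolation=cv2.INTER_CUBIC))
cv2.imwrite('pics/z4.png',cv2.resize(t[150:240,270:450],(800,400),interpolation=cv2.INTER_CUBIC))
E
```

```text
(no output)
```

View pics/z1.png

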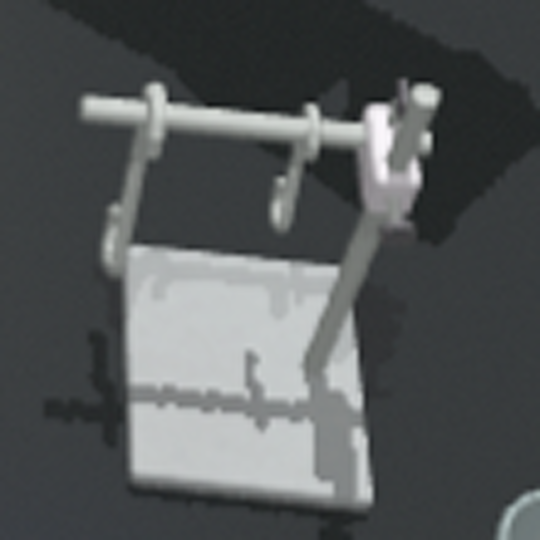

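View pics/z2.png

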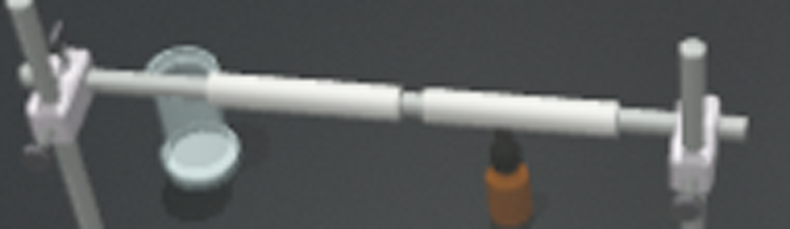

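View pics/z3.png

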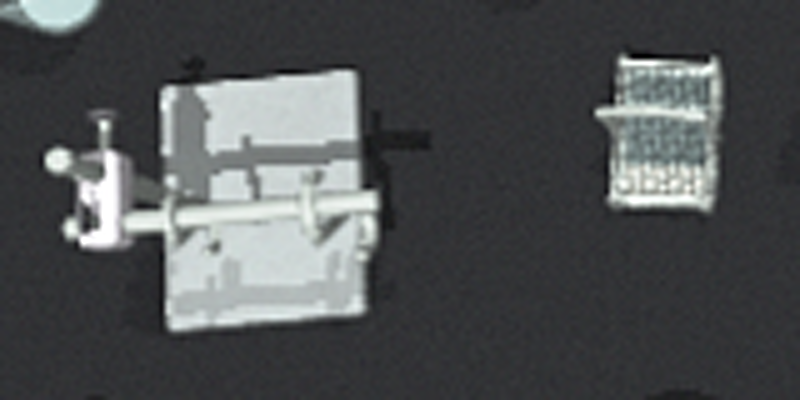

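View pics/z4.png

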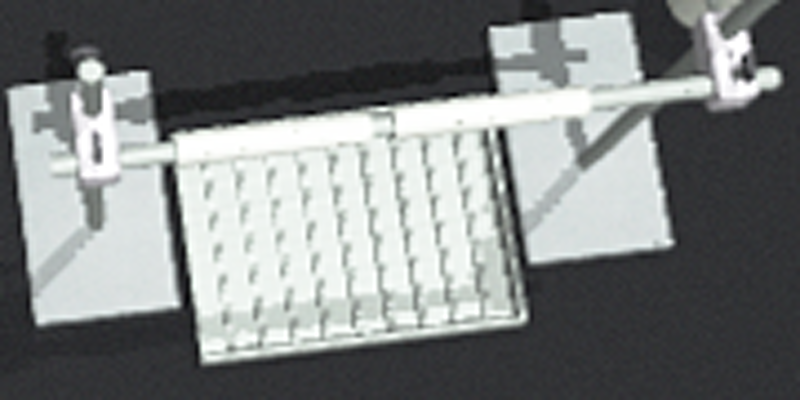

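```bash
python3 - <<'E'
from h import *
np.set_printoptions(precision=1,suppress=True)
S=np.load('pics/scene0.npy',allow_pickle=True).item();T=np.load('pics/top0.npy',allow_pickle=True).item()
def s2(x,y): k=190/790; return (S,115+(x+.5)*k-.5,160+(y+.5)*k-.5)
def t4(x,y): k=180/800; return (T,270+(x+.5)*k-.5,150+(y+.5)*k-.5)
def s1(x,y): k=110/540; return (S,390+(x+.5)*k-.5,195+(y+.5)*k-.5)
def t3(x,y): k=.2; return (T,110+(x+.5)*k-.5,195+(y+.5)*k-.5)
for n,a,b,z in [('tubeL',s2(207,87),t4(590,102),300),('tubeR',s2(617,118),t4(175,147),300),('groove',s2(411,103),t4(383,123),300),('rodL',s2(25,73),t4(772,78),300),('rodR',s2(745,128),t4(53,165),300),
  ('armend',s1(82,106),t3(378,201),170),('crown',s1(155,92),t3(310,205),178),('spare',s1(312,110),t3(170,213),177)]:
    print(n,'tri',tri([a,b]),'scene',onz(*a,z),'top',onz(*b,z))
# clouds
for n,c in (('S',S),('T',T)):
    W=cloud(c)
    m=(abs(W[...,2]-300)<12)&(W[...,0]>300)
    p=W[m]; print(n,'rail pts',len(p),p.min(0),p.max(0))
    f=cv2.fitLine(p[:,:2].astype(np.float32),cv2.DIST_HUBER,0,.01,.01).ravel(); print(f,np.degrees(np.arctan2(f[1],f[0])))
    m=(abs(W[...,2]-170)<14)&(W[...,0]>250)&(W[...,1]>250)&(W[...,1]<500)
    p=W[m]; print(n,'arm pts',len(p),p.min(0),p.max(0))
    f=cv2.fitLine(p[:,:2].astype(np.float32),cv2.DIST_HUBER,0,.01,.01).ravel(); print(f,np.degrees(np.arctan2(f[1],f[0])))
E
```

```text
tubeL tri [ 659.5 -243.8  301.8] scene [ 657.8 -245.5  300. ] top [ 659.8 -243.6  300. ]
tubeR tri [640.4 -22.1 304.3] scene [636.5 -24.5 300. ] top [641.3 -20.9 300. ]
groove tri [ 650.6 -132.7  303.3] scene [ 647.5 -134.6  300. ] top [ 651.3 -132.6  300. ]
rodL tri [ 670.  -342.1  302.7] scene [ 667.3 -345.8  300. ] top [ 670.2 -341.4  300. ]
rodR tri [632.6  44.1 302.7] scene [630.2  43.1 300. ] top [633.2  44.7 300. ]
armend tri [540.3 304.7 172.8] scene [538.1 304.  170. ] top [540.6 306.5 170. ]
crown tri [537.3 336.9 187.1] scene [529.1 337.5 178. ] top [538.4 340.4 178. ]
spare tri [534.8 410.6 187.9] scene [524.8 412.8 177. ] top [536.1 415.  177. ]
S rail pts 1344 [ 619.2 -345.5  288.8] [730.5  43.8 312. ]
[   0.1   -1.   655.6 -144.6] -84.331665
S arm pts 532 [517.5 304.2 159.4] [592.9 469.7 184. ]
[  0.1   1.  542.4 376.6] 85.83334
T rail pts 1103 [ 622.3 -343.2  290.2] [728.7  45.8 312. ]
[   0.1   -1.   650.4 -148.6] -83.96958
T arm pts 422 [519.3 306.5 156.4] [591.8 471.5 183.9]
[  0.   -1.  537.2 382.8] -89.915565
```

```bash
python3 - <<'E'
from h import *
np.set_printoptions(precision=1,suppress=True)
S=np.load('pics/scene0.npy',allow_pickle=True).item();T=np.load('pics/top0.npy',allow_pickle=True).item()
def s1(x,y): k=110/540; return (S,390+(x+.5)*k-.5,195+(y+.5)*k-.5)
def t3(x,y): k=.2; return (T,110+(x+.5)*k-.5,195+(y+.5)*k-.5)
# arm/carrier clouds
for n,c in (('S',S),('T',T)):
    W=cloud(c)
    m=(W[...,2]>165)&(W[...,2]<180)&(W[...,0]>515)&(W[...,0]<560)
    for lo,hi in ((308,328),(350,400)):
        p=W[m&(W[...,1]>lo)&(W[...,1]<hi)]; print(n,len(p),np.median(p,0),p[:,0].min(),p[:,0].max(),p[:,2].max())
    # upright top
    m=(W[...,2]>222)&(W[...,2]<245)&(W[...,1]>380)&(W[...,1]<520)&(W[...,0]>500)
    print('upright',np.nanmean(W[m],0))
    # carrier
    m=(W[...,2]>15)&(W[...,2]<125)&(W[...,0]>500)&(W[...,0]<660)&(W[...,1]>60)&(W[...,1]<200)
    v,u=np.nonzero(m);p=W[m]; 
    top=p[p[:,2]>85]; print('carrier',len(p),p.min(0),p.max(0),'bail',len(top),top.mean(0),top.min(0),top.max(0))
    q=p[(p[:,2]>15)&(p[:,2]<45)]; r=cv2.minAreaRect(q[:,:2].astype(np.float32)); print('rect',r)
    if len(top)>5:
        f=cv2.fitLine(top[:,:2].astype(np.float32),cv2.DIST_HUBER,0,.01,.01).ravel(); print('bail line',f)
for n,a,b in [('uprTop',s1(427,98),t3(60,160)),('armfar',s1(427,143),t3(72,229))]: print(n,tri([a,b]),onz(*b,232 if n=='uprTop' else 170))
E
```

```text
S 42 [542.5 318.6 175.6] 534.8264838248106 546.3697472346275 179.53308123957504
S 104 [538.5 375.6 175.2] 529.4291476751118 544.2330143010377 179.68260851794992
upright [558.3 450.3 229.9]
carrier 515 [546.3  60.1  15. ] [657.5 199.9 110.9] bail 72 [596.6 169.4 100.9] [590.5 138.6  86.4] [601.2 199.9 110.9]
rect ((599.69677734375, 127.09654998779297), (102.52934265136719, 143.93942260742188), 5.816832542419434)
bail line [  0.1   1.  596.6 169.2]
T 32 [539.7 318.9 176.4] 534.7387574568577 545.5590286790101 179.7786480855138
T 81 [535.7 376.3 175.9] 530.4397369478179 543.6714297037656 179.47729384664385
upright [556.8 452.1 231.9]
carrier 473 [550.5  60.1  15. ] [659.5 199.9 112.6] bail 44 [596.3 169.4 103. ] [592.3 141.3  89. ] [600.8 199.5 112.6]
rect ((601.6727905273438, 128.739990234375), (97.03900909423828, 151.05084228515625), 7.376476287841797)
bail line [  0.1   1.  596.2 169.7]
uprTop [557.7 451.7 231.8] [557.6 452.1 232. ]
armfar [529.7 468.9 171.1] [529.8 469.7 170. ]
```

```bash
cat >> h.py <<'E'
from scipy.spatial.transform import Rotation as Ro
def cur():
    s=telemetry.sense(); q=s['ee_rot']; return np.array(s['eef_pos']),Ro.from_quat([q[1],q[2],q[3],q[0]]).as_matrix(),s
def tool(theta,psi,flip=None):
    """theta deg below horizontal, psi azimuth deg; jaw axis level"""
    th,ps=np.radians([theta,psi]); y=np.array([np.cos(th)*np.cos(ps),np.cos(th)*np.sin(ps),-np.sin(th)])
    x=np.array([-np.sin(ps),np.cos(ps),0]); 
    if flip: x=-x
    return np.stack([x,y,np.cross(x,y)],1)
def delta(tcp,R):
    p,R0,s=cur(); d=R0.T@(np.asarray(tcp)-p)/10; w=Ro.from_matrix(R0.T@R).as_rotvec()
    print('delta_pos',np.round(d,2),'twist',np.round(w,3),'|d|',round(np.linalg.norm(d),1),'deg',round(np.degrees(np.linalg.norm(w)),1))
def st():
    p,R,s=cur(); a=R[:,1]; print('t',round(s['time_s'],2),'tcp',np.round(p,1),'theta',round(np.degrees(-np.arcsin(a[2])),1),'psi',round(np.degrees(np.arctan2(a[1],a[0])),1),'jaw',np.round(R[:,0],3),'F',np.round(s['force'],2),'M',np.round(s['wrist_torque'],2),'grip',round(s['grip_width'],3),'q',np.round(s['joints'],2))
E
python3 - <<'E'
from h import *
st(); p,R,s=cur(); print(R)
for th in (30,40,50):
  for f in (0,1):
    Rt=tool(th,3.6,f); hx=Rt[:,1]*[1,1,0];hx/=np.linalg.norm(hx)
    G=np.array([538,339,118])+4.5*hx+[0,0,-12]; print(th,f,G); delta(G+(19-90)*Rt[:,1],Rt)
E
```

```text
t 0.15 tcp [198.9 485.7 230.9] theta 89.9 psi -124.8 jaw [ 0.379  0.925 -0.001] F [ 0.08 -0.38  0.08] M [-0.01 -0.01 -0.01] grip 1.0 q [ 0.96  0.31  1.5  -0.    1.33 -0.22]
[[ 3.79104936e-01 -5.27215946e-04 -9.25353538e-01]
 [ 9.25353247e-01 -7.59459953e-04  3.79105250e-01]
 [-9.02639287e-04 -9.99999573e-01  1.99945970e-04]]
30 0 [542.49112028 339.28255734 106.        ]
delta_pos [ -3.2    8.93 -31.81] twist [-1.029 -0.409 -0.237] |d| 33.2 deg 64.9
30 1 [542.49112028 339.28255734 106.        ]
delta_pos [ -3.2    8.93 -31.81] twist [ 0.315  2.367 -1.367] |d| 33.2 deg 157.7
40 0 [542.49112028 339.28255734 106.        ]
delta_pos [ -2.89   7.92 -32.45] twist [-0.858 -0.422 -0.198] |d| 33.5 deg 55.9
40 1 [542.49112028 339.28255734 106.        ]
delta_pos [ -2.89   7.92 -32.45] twist [ 0.265  2.465 -1.15 ] |d| 33.5 deg 156.6
50 0 [542.49112028 339.28255734 106.        ]
delta_pos [ -2.51   7.05 -33.24] twist [-0.686 -0.433 -0.158] |d| 34.1 deg 47.4
50 1 [542.49112028 339.28255734 106.        ]
delta_pos [ -2.51   7.05 -33.24] twist [ 0.214  2.546 -0.927] |d| 34.1 deg 155.7
```

```bash
R='{"delta_pos":[-3.2,8.9,-31.8],"twist":[-1.029,-0.409,-0.237],"jaw":0.6}'; python3 -m handwheel '[{"delta_pos":[-0.3,0.9,-3.2],"twist":[-0.1,-0.04,-0.024],"jaw":0.6},{"delta_pos":[-0.6,1.8,-6.4],"twist":[-0.2,-0.08,-0.047],"jaw":0.6},{"delta_pos":[-1.0,2.7,-9.6],"twist":[-0.31,-0.12,-0.07],"jaw":0.6},{"delta_pos":[-1.3,3.6,-12.8],"twist":[-0.41,-0.16,-0.095],"jaw":0.6},{"delta_pos":[-1.6,4.5,-16],"twist":[-0.51,-0.2,-0.12],"jaw":0.6},{"delta_pos":[-1.9,5.4,-19.1],"twist":[-0.62,-0.245,-0.142],"jaw":0.6},{"delta_pos":[-2.2,6.2,-22.3],"twist":[-0.72,-0.286,-0.166],"jaw":0.6},{"delta_pos":[-2.6,7.1,-25.4],"twist":[-0.82,-0.327,-0.19],"jaw":0.6},{"delta_pos":[-2.9,8,-28.6],"twist":[-0.93,-0.368,-0.213],"jaw":0.6},{"delta_pos":[-3.2,8.9,-31.8],"twist":[-1.029,-0.409,-0.237],"jaw":0.6}]' 20; python3 -c "
from h import *
st()"
```

```text
time_s: 0.98
eef_pos: [481.4, 353.3, 193.5]
ee_rot: [-0.24, 0.656, 0.673, -0.242]
force: [0.2, 0.7, 0.3]
grip_width: 0.599
t 0.98 tcp [481.4 353.3 193.5] theta 39.9 psi 1.7 jaw [-0.024  1.     0.006] F [0.19 0.66 0.29] M [0.03 0.35 0.05] grip 0.599 q [ 0.62  0.31  1.88 -1.23  0.47  0.03]
```

```bash
python3 - <<'E'
from h import *
c=cap('wrist','w1'); np.save('pics/w1.npy',c,allow_pickle=True); st()
Rt=tool(45,3.6); delta(np.array([538,339,118])+(19-80)*Rt[:,1],Rt)
E
```

```text
t 1.03 tcp [487.5 352.6 199.7] theta 39.2 psi 1.7 jaw [-0.027  1.     0.003] F [ 3.42 -1.54  4.57] M [-0.01  0.17 -0.06] grip 0.602 q [ 0.61  0.31  1.87 -1.23  0.47  0.02]
delta_pos [-1.66  2.98  2.54] twist [ 0.101 -0.027 -0.025] |d| 4.3 deg 6.2
```

View pics/w1.png

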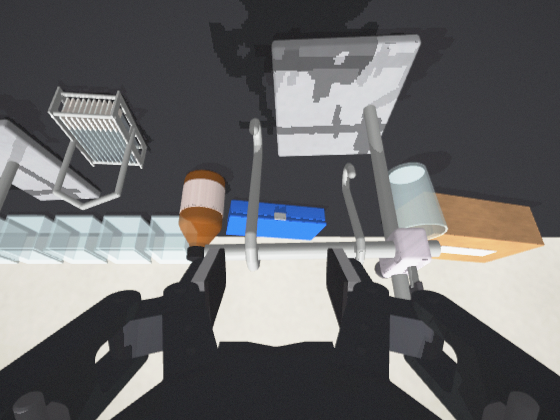

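The wrist view (upside down) shows the large hook at columns 250–258, with the lower curl at (255,122) and the crown near (252,268). The spare is at about (355,215).

```bash
python3 - <<'E'
from h import *
np.set_printoptions(precision=1,suppress=True)
W=np.load('pics/w1.npy',allow_pickle=True).item();S=np.load('pics/scene0.npy',allow_pickle=True).item()
C=cloud(W)
im=W['frame']
m=(C[...,0]>510)&(C[...,0]<570)&(C[...,1]>320)&(C[...,1]<360)&(C[...,2]<164)&(C[...,2]>50)
p=C[m]; print(len(p),p.min(0),p.max(0))
for z in range(50,170,10):
    q=p[(p[:,2]>z)&(p[:,2]<z+10)]
    if len(q): print(z,len(q),np.median(q,0),q[:,1].min(),q[:,1].max())
m=(C[...,0]>510)&(C[...,0]<570)&(C[...,1]>300)&(C[...,1]<400)&(C[...,2]>=164)&(C[...,2]<190)
q=C[m]; print('arm',len(q),np.median(q,0))
for y in range(300,400,10):
    r=q[(q[:,1]>y)&(q[:,1]<y+10)]
    if len(r): print(y,len(r),r.min(0),r.max(0))
for x,y in ((1,1),):
    print(im[185:195,245:265].mean(-1).astype(int)[::3])
E
```

```text
1159 [516.3 333.   57.7] [553.1 342.7 164. ]
50 26 [538.9 341.4  58.9] 335.0802104075639 342.3175638461715
60 184 [545.6 338.7  64.8] 332.99267969372147 342.3043755510524
70 153 [521.  338.   74.8] 333.22840459766564 342.4545308194347
80 65 [547.6 339.1  84.9] 334.77604489537475 342.61418627734895
90 70 [543.6 338.8  94.8] 335.00743422981327 342.66588492648344
100 77 [539.7 338.3 105.1] 334.49533486713773 342.20440052573116
110 85 [536.  338.5 115.1] 334.24419501404276 341.72823645856045
120 95 [531.9 338.1 124.9] 333.9806324390845 341.83883855183643
130 102 [528.2 338.  135.1] 333.6503150269601 341.47942929618023
140 112 [524.5 337.6 145. ] 333.63722795032874 341.114746490811
150 127 [520.9 337.3 154.9] 333.18192257422214 341.14543628324293
160 63 [518.2 337.  161.9] 333.25533782178485 340.8364298524938
arm 2128 [531.7 349.1 171.7]
300 57 [533.1 303.2 165.6] [536.4 309.7 174. ]
310 86 [532.  310.1 164.7] [539.1 320.  176.2]
320 239 [531.8 320.  164.7] [540.7 330.  176.5]
330 403 [516.7 330.  164. ] [539.6 339.9 184.5]
340 306 [519.1 340.  164.3] [548.6 349.8 183.3]
350 238 [529.6 350.5 164.2] [537.1 359.7 176.5]
360 237 [528.5 360.2 164.9] [537.4 369.9 176.4]
370 242 [527.6 370.  165.2] [537.9 380.  176.2]
380 232 [527.6 380.  164.3] [535.  390.  176.1]
390 88 [527.4 390.2 164.7] [534.2 399.9 175.9]
[[ 63  63  62  64  64  99 116 119 118 116 117 115 115 112 108  79  64  64
   63  63]
 [ 64  64  64  62  68 111 119 119 117 117 117 117 114 110 108  69  64  63
   65  63]
 [ 62  63  62  64  79 113 119 117 117 117 115 116 115 110  99  69  66  64
   62  62]
 [ 64  63  61  63  97 118 119 119 118 117 117 115 113 112  86  68  63  64
   66  64]]
```

```bash
python3 -m handwheel '[{"delta_pos":[-0.4,0.7,0.6],"twist":[0.025,-0.007,-0.006],"jaw":0.6},{"delta_pos":[-0.8,1.5,1.3],"twist":[0.05,-0.014,-0.012],"jaw":0.6},{"delta_pos":[-1.2,2.2,1.9],"twist":[0.075,-0.02,-0.018],"jaw":0.6},{"delta_pos":[-1.7,3,2.5],"twist":[0.101,-0.027,-0.025],"jaw":0.6},{"delta_pos":[-1.7,3,2.5],"twist":[0.101,-0.027,-0.025],"jaw":0.6},{"delta_pos":[-1.7,3,2.5],"twist":[0.101,-0.027,-0.025],"jaw":0.6},{"delta_pos":[-1.7,3,2.5],"twist":[0.101,-0.027,-0.025],"jaw":0.6},{"delta_pos":[-1.7,3,2.5],"twist":[0.101,-0.027,-0.025],"jaw":0.6},{"delta_pos":[-1.7,3,2.5],"twist":[0.101,-0.027,-0.025],"jaw":0.6},{"delta_pos":[-1.7,3,2.5],"twist":[0.101,-0.027,-0.025],"jaw":0.6}]' 20; python3 -c "
from h import *
st()
Rt=tool(45,3.6); delta(np.array([538.5,338.3,118])+(19-80)*Rt[:,1],Rt)
delta(np.array([538.5,338.3,118])+(19)*Rt[:,1],Rt)
"
```

```text
time_s: 1.87
eef_pos: [489.9, 338.2, 159.1]
ee_rot: [-0.263, 0.631, 0.674, -0.28]
force: [-0.4, -0.8, 0.6]
grip_width: 0.599
t 1.87 tcp [489.9 338.2 159.1] theta 45.2 psi 3.8 jaw [-0.064  0.998  0.002] F [-0.42 -0.82  0.62] M [-0.03  0.35 -0.03] grip 0.599 q [ 0.55  0.34  1.89 -1.08  0.38 -0.17]
delta_pos [-0.3   0.24 -0.52] twist [-0.004 -0.     0.002] |d| 0.6 deg 0.2
delta_pos [-0.31  8.24 -0.55] twist [-0.004 -0.     0.002] |d| 8.3 deg 0.2
```

```bash
python3 -m handwheel '[{"delta_pos":[-0.3,0.8,-0.5],"twist":[0,0,0],"jaw":0.6},{"delta_pos":[-0.3,1.8,-0.5],"twist":[0,0,0],"jaw":0.6},{"delta_pos":[-0.3,2.8,-0.5],"twist":[0,0,0],"jaw":0.6},{"delta_pos":[-0.3,3.8,-0.5],"twist":[0,0,0],"jaw":0.6},{"delta_pos":[-0.3,4.8,-0.5],"twist":[0,0,0],"jaw":0.6},{"delta_pos":[-0.3,5.8,-0.5],"twist":[0,0,0],"jaw":0.6},{"delta_pos":[-0.3,6.8,-0.5],"twist":[0,0,0],"jaw":0.6},{"delta_pos":[-0.3,7.6,-0.5],"twist":[0,0,0],"jaw":0.6},{"delta_pos":[-0.3,8.2,-0.5],"twist":[0,0,0],"jaw":0.6},{"delta_pos":[-0.3,8.2,-0.5],"twist":[0,0,0],"jaw":0.6}]' 20; python3 -c "
from h import *
c=cap('wrist','w2'); np.save('pics/w2.npy',c,allow_pickle=True); cap('scene','s2')
st()
C=cloud(c);C=C[(C[...,0]>500)&(C[...,0]<570)&(C[...,1]>325)&(C[...,1]<352)]
for z in range(50,190,10):
    q=C[(C[:,2]>z)&(C[:,2]<z+10)]
    if len(q): print(z,len(q),np.round(np.median(q,0),1),q[:,1].min(),q[:,1].max())
Rt=tool(45,3.6)
delta(np.array([538.5,338.3,118])+(19)*Rt[:,1],Rt)
"
```

```text
time_s: 2.7
eef_pos: [553.2, 339.6, 105.9]
ee_rot: [-0.265, 0.631, 0.672, -0.282]
force: [0.3, 0.4, -0.2]
grip_width: 0.6
t 2.8 tcp [552.5 339.7 106.6] theta 45.5 psi 3.7 jaw [-0.063  0.998  0.001] F [-0.42  0.34  0.69] M [-0.02  0.32 -0.05] grip 0.597 q [ 0.48  0.51  1.79 -1.23  0.31 -0.04]
50 19 [528.8 335.3  58.7] 333.84548360784265 342.1006185036599
60 399 [546.1 338.   65.3] 333.17817103050896 342.539604973754
70 424 [520.8 337.5  74.6] 333.17658323576615 342.5866938223766
80 190 [547.3 338.7  85.1] 335.0086808832476 342.88103810568794
90 222 [543.4 338.5  95.3] 334.519463601953 342.4419323286693
100 258 [539.5 338.1 105.2] 334.4702099740269 342.26369886849614
110 310 [535.9 338.  115.2] 334.0470568605264 342.17282930845164
120 374 [532.1 337.4 125.1] 334.0274746122573 341.8169810766299
130 469 [528.3 337.5 135.2] 333.6672642960396 341.6436895333804
140 484 [524.7 337.2 144.6] 333.3746948260575 341.41467041488625
delta_pos [-0.05  0.1   0.19] twist [-0.009 -0.     0.001] |d| 0.2 deg 0.5
```

View pics/w2.png

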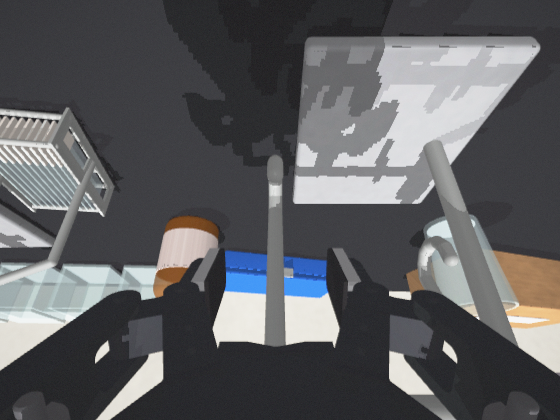

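The fingers straddle the shank evenly (shank at column 275, pads at 210 and 345), so I'll close on it.

```bash
python3 -m handwheel '[{"delta_pos":[0,0,0],"twist":[0,0,0],"jaw":0.4},{"delta_pos":[0,0,0],"twist":[0,0,0],"jaw":0.2},{"delta_pos":[0,0,0],"twist":[0,0,0],"jaw":0},{"delta_pos":[0,0,0],"twist":[0,0,0],"jaw":0},{"delta_pos":[0,0,0],"twist":[0,0,0],"jaw":0},{"delta_pos":[0,0,0],"twist":[0,0,0],"jaw":0},{"delta_pos":[0,0,0],"twist":[0,0,0],"jaw":0},{"delta_pos":[0,0,0],"twist":[0,0,0],"jaw":0},{"delta_pos":[0,0,0],"twist":[0,0,0],"jaw":0},{"delta_pos":[0,0,0],"twist":[0,0,0],"jaw":0}]' 40; python3 -c "
from h import *
st()
p,R,s=cur()
hx=np.array([np.cos(.063),np.sin(.063),0])
# lift along the slope 40 mm, then back 60
u=-.353*hx+np.array([0,0,.935])
for k in (10,20,30,42): print(k,np.round(R.T@(u*k)/10,2))
v=u*42-hx*70+np.array([0,0,10]); print('back',np.round(R.T@v/10,2))
"
```

```text
time_s: 3.63
eef_pos: [552.5, 339.8, 106.7]
ee_rot: [-0.265, 0.631, 0.673, -0.282]
force: [-0.9, -0.8, 3.2]
grip_width: 0.081
t 3.63 tcp [552.5 339.8 106.7] theta 45.5 psi 3.7 jaw [-0.063  0.998  0.001] F [-0.94 -0.76  3.19] M [-0.04  0.12 -0.08] grip 0.081 q [ 0.48  0.51  1.79 -1.23  0.31 -0.04]
10 [ 0.   -0.91 -0.4 ]
20 [ 0.   -1.83 -0.81]
30 [ 0.   -2.74 -1.21]
42 [ 0.01 -3.84 -1.7 ]
back [ 0.01 -9.46  2.6 ]
```

```bash
python3 -m handwheel '[{"delta_pos":[0,-0.46,-0.2],"twist":[0,0,0],"jaw":0},{"delta_pos":[0,-0.91,-0.4],"twist":[0,0,0],"jaw":0},{"delta_pos":[0,-1.83,-0.8],"twist":[0,0,0],"jaw":0},{"delta_pos":[0,-2.6,-1.15],"twist":[0,0,0],"jaw":0},{"delta_pos":[0,-2.83,-1.25],"twist":[0,0,0],"jaw":0},{"delta_pos":[0,-2.83,-1.25],"twist":[0,0,0],"jaw":0},{"delta_pos":[0,-4.2,0.1],"twist":[0,0,0],"jaw":0},{"delta_pos":[0,-5.6,1.4],"twist":[0,0,0],"jaw":0},{"delta_pos":[0,-7.5,2],"twist":[0,0,0],"jaw":0},{"delta_pos":[0,-9.5,2.6],"twist":[0,0,0],"jaw":0}]' 40; python3 -c "
from h import *
cap('scene','s3'); c=cap('wrist','w3');np.save('pics/w3.npy',c,allow_pickle=True)
st()
"
```

```text
time_s: 4.47
eef_pos: [466.4, 333.8, 154.8]
ee_rot: [-0.266, 0.631, 0.672, -0.283]
force: [0.0, -0.0, -0.6]
grip_width: 0.08
t 4.57 tcp [466.  334.6 156.5] theta 45.5 psi 3.8 jaw [-0.065  0.998  0.001] F [ 0.32 -0.43 -1.17] M [-0.04  0.49 -0.03] grip 0.08 q [ 0.57  0.31  1.95 -1.11  0.39 -0.11]
```

View pics/s3.png

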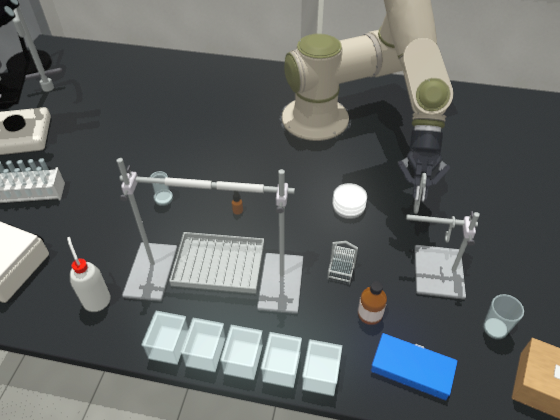

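View pics/w3.png

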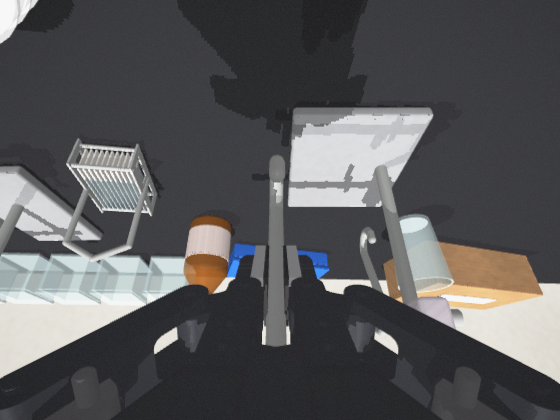

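```bash
python3 - <<'E'
from h import *
np.set_printoptions(precision=1,suppress=True)
for nm,tcp in (('w2',None),('w3',None)):
    W=np.load(f'pics/{nm}.npy',allow_pickle=True).item(); C=cloud(W)
    R,t=pose(W); p=-R.T@t
    # camera in tool frame is fixed: use camera-frame hook coordinates
    u,v=np.meshgrid(np.arange(560),np.arange(420)); 
    z=W['z_map']
    m=(abs(u-276)<16)&(v>140)&(v<330)&(z>60)&(z<260)
    for lo in range(150,330,20):
        k=m&(v>=lo)&(v<lo+20); 
        if k.sum(): print(nm,lo,k.sum(),np.median(u[k]),np.median(z[k]))
    k=m&(v<200); print('top row of curl',v[k].min())
    C=C[k]; print('zmin',C[:,2].min())
p,R,s=cur();W=np.load('pics/w3.npy',allow_pickle=True).item();C=cloud(W);u,v=np.meshgrid(np.arange(560),np.arange(420));z=W['z_map']
k=(abs(u-276)<16)&(v>140)&(v<245)&(z>60)&(z<260)
for zz in range(80,140,10):
    q=C[k&(C[...,2]>zz)&(C[...,2]<zz+10)]
    if len(q):print(zz,len(q),np.median(q,0))
E
```

```text
w2 150 614 276.0 239.04381
w2 170 326 275.0 143.03947
w2 190 260 275.0 171.74045
w2 210 289 275.0 162.44856
w2 230 306 275.0 150.36005
w2 250 330 275.0 139.75555
w2 270 355 275.0 130.9154
w2 290 375 275.0 123.05995
w2 310 400 274.5 115.87782
top row of curl 141
zmin -1.4403180278014258
w3 150 202 276.5 146.85443
w3 170 285 276.0 143.73186
w3 190 274 276.0 172.8995
w3 210 280 275.5 163.21854
w3 230 370 276.0 150.15454
w3 250 618 276.0 137.26111
w3 270 619 276.0 126.95229
w3 290 618 276.0 120.191864
w3 310 598 276.0 116.66194
top row of curl 155
zmin 106.535860679283
100 12 [447.2 332.9 109. ]
110 407 [458.3 333.5 115.5]
120 425 [433.3 333.1 124.7]
130 177 [459.2 334.  135.2]
```

```bash
cat >> h.py <<'E'
def mid2tcp(mid,psi=5.5,th=45.5):
    h=np.array([np.cos(np.radians(psi)),np.sin(np.radians(psi)),0]); y=np.array([-h[1],h[0],0])
    return np.asarray(mid)+14.05*h+0.5*y+[0,0,-11.4]
def tcp2mid(): 
    p,R,s=cur(); a=R[:,1]; h=np.array([a[0],a[1],0]);h/=np.linalg.norm(h); y=np.array([-h[1],h[0],0]); return p-14.05*h-.5*y+[0,0,11.4]
HX=np.array([np.cos(np.radians(5.5)),np.sin(np.radians(5.5)),0]);HY=np.array([-HX[1],HX[0],0]);HZ=np.array([0,0,1.])
E
python3 - <<'E'
from h import *
st(); print(tcp2mid())
t=mid2tcp(np.array([650.5,-133,274])-80*HX); print(t)
p,R,s=cur()
m=(p+t)/2; m[2]=t[2]; m[0]-=20
delta(m,tool(45.5,4.6)); delta(t,tool(45.5,5.5))
E
```

```text
t 4.57 tcp [466.  334.6 156.5] theta 45.5 psi 3.8 jaw [-0.065  0.998  0.001] F [ 0.32 -0.43 -1.17] M [-0.04  0.49 -0.03] grip 0.08 q [ 0.57  0.31  1.95 -1.11  0.39 -0.11]
[452.02338916 333.18744763 167.91356616]
[ 584.80569784 -138.82332928  262.6       ]
delta_pos [-23.86  -5.91  -9.17] twist [-0.    -0.012 -0.01 ] |d| 26.2 deg 0.9
delta_pos [-48.    -1.45 -13.75] twist [-0.    -0.023 -0.021] |d| 50.0 deg 1.8
```

```bash
python3 -m handwheel '[{"delta_pos":[-0.5,-1.2,-1.4],"twist":[0,0,0],"jaw":0},{"delta_pos":[-1.5,-2.6,-3],"twist":[0,0,0],"jaw":0},{"delta_pos":[-3.5,-4,-5],"twist":[0,0,0],"jaw":0},{"delta_pos":[-6,-5,-6.5],"twist":[0,0,0],"jaw":0},{"delta_pos":[-9,-5.6,-7.8],"twist":[0,0,0],"jaw":0},{"delta_pos":[-12,-6,-8.8],"twist":[0,-0.006,-0.005],"jaw":0},{"delta_pos":[-15,-6,-9.2],"twist":[0,-0.01,-0.007],"jaw":0},{"delta_pos":[-18,-6,-9.2],"twist":[0,-0.01,-0.01],"jaw":0},{"delta_pos":[-21,-5.9,-9.2],"twist":[0,-0.012,-0.01],"jaw":0},{"delta_pos":[-24,-5.9,-9.2],"twist":[0,-0.012,-0.01],"jaw":0}]' 40; python3 -c "
from h import *
st(); print(tcp2mid())
t=mid2tcp(np.array([650.5,-133,274])-80*HX); print(t)
delta(t,tool(45.5,5.5))
"
```

```text
time_s: 5.4
eef_pos: [505.5, 120.7, 261.0]
ee_rot: [-0.264, 0.626, 0.676, -0.286]
force: [0.4, -0.3, -0.3]
grip_width: 0.084
t 5.4 tcp [505.5 120.7 261. ] theta 45.8 psi 4.4 jaw [-0.077  0.997 -0.   ] F [ 0.37 -0.25 -0.28] M [-0.03  0.46  0.03] grip 0.084 q [-0.03 -0.05  2.04  0.19  0.4  -1.82]
[491.51890088 119.17153536 272.38830717]
[ 584.80569784 -138.82332928  262.6       ]
delta_pos [-26.49   4.    -4.34] twist [-0.006 -0.013 -0.013] |d| 27.1 deg 1.1
```

```bash
python3 -m handwheel '[{"delta_pos":[-3,0.4,-0.5],"twist":[0,0,0],"jaw":0},{"delta_pos":[-6.5,0.9,-1.1],"twist":[0,-0.003,-0.003],"jaw":0},{"delta_pos":[-10,1.5,-1.6],"twist":[-0.002,-0.005,-0.005],"jaw":0},{"delta_pos":[-13.5,2,-2.2],"twist":[-0.003,-0.007,-0.007],"jaw":0},{"delta_pos":[-17,2.6,-2.8],"twist":[-0.004,-0.009,-0.009],"jaw":0},{"delta_pos":[-20.5,3.1,-3.4],"twist":[-0.005,-0.011,-0.011],"jaw":0},{"delta_pos":[-23.5,3.6,-3.9],"twist":[-0.006,-0.013,-0.013],"jaw":0},{"delta_pos":[-25.5,3.9,-4.2],"twist":[-0.006,-0.013,-0.013],"jaw":0},{"delta_pos":[-26.5,4,-4.3],"twist":[-0.006,-0.013,-0.013],"jaw":0},{"delta_pos":[-26.5,4,-4.3],"twist":[-0.006,-0.013,-0.013],"jaw":0}]' 40; python3 -c "
from h import *
c=cap('wrist','w4');np.save('pics/w4.npy',c,allow_pickle=True); cap('scene','s4'); c=cap('top','t4')
st(); print(tcp2mid())
t=mid2tcp(np.array([650.5,-133,274])-80*HX); print(t)
delta(t,tool(45.5,5.5))
"
```

```text
time_s: 6.23
eef_pos: [584.4, -139.3, 261.5]
ee_rot: [-0.261, 0.621, 0.682, -0.286]
force: [-0.7, 0.7, -1.1]
grip_width: 0.08
t 6.38 tcp [ 584.  -136.   262.2] theta 45.5 psi 5.6 jaw [-0.097  0.995  0.001] F [-0.46 -0.56 -1.55] M [-0.03  0.48 -0.06] grip 0.081 q [-0.63  0.15  1.82  0.8   0.71 -2.8 ]
[ 570.04448795 -137.9106162   273.64620732]
[ 584.80569784 -138.82332928  262.6       ]
delta_pos [-0.29  0.01 -0.06] twist [-0.001  0.     0.002] |d| 0.3 deg 0.1
```

View pics/w4.png

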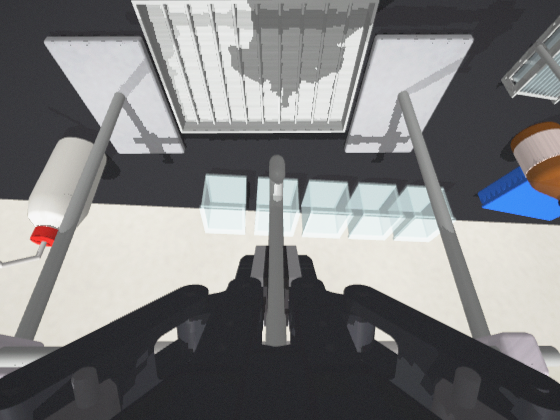

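View pics/s4.png

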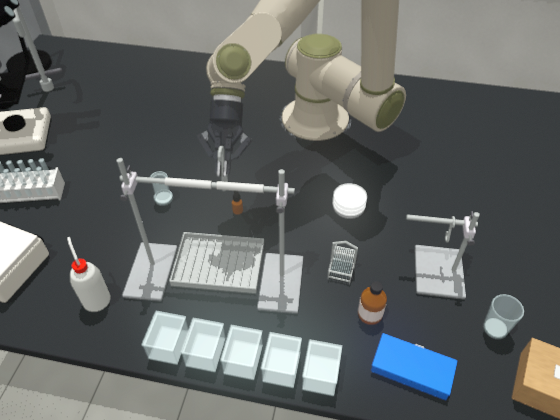

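```bash
python3 - <<'E'
import cv2
s=cv2.imread('pics/s4.png');t=cv2.imread('pics/t4.png')
cv2.imwrite('pics/z5.png',cv2.resize(s[120:210,160:280],(800,600),interpolation=cv2.INTER_CUBIC))
cv2.imwrite('pics/z6.png',cv2.resize(t[140:240,290:410],(720,600),interpolation=cv2.INTER_CUBIC))
E
```

```text
(no output)
```

View pics/z5.png

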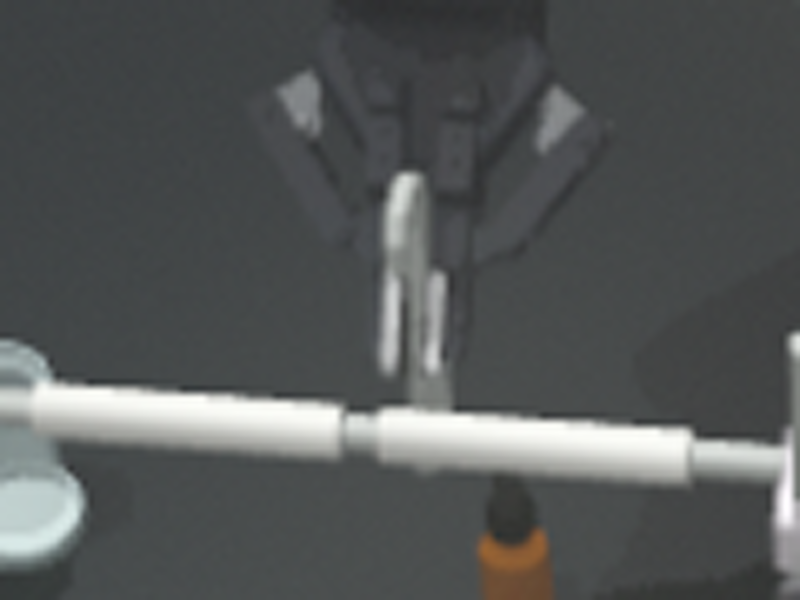

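View pics/z6.png

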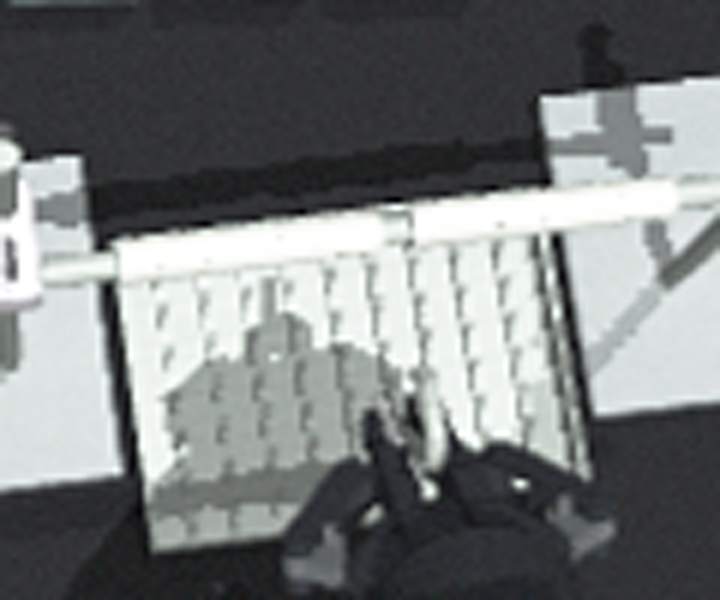

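```bash
python3 - <<'E'
from h import *
np.set_printoptions(precision=1,suppress=True)
S=np.load('pics/scene0.npy',allow_pickle=True).item();T=np.load('pics/top0.npy',allow_pickle=True).item()
m=tcp2mid(); c=m+[0,0,62]; print('pred crown',c,'proj S',proj(S,c),'T',proj(T,c), 'obs (220.8,147.3) , (361.9,208.2)')
# along-rail comparisons: image position after sliding hook forward to rail : predicted crown at rail
g=np.array([650.5,-133,310.]); print('groove crown S',proj(S,g-[0,0,10]),'T',proj(T,g-[0,0,10]))
b=m+[0,0,-62]; print('bottom S',proj(S,b),' obs',160+430/6.667,120+402/6.667)
E
```

```text
pred crown [ 570.  -137.9  335.6] proj S [220.3 149.1] T [362.4 208. ] obs (220.8,147.3) , (361.9,208.2)
groove crown S [213.8 185.4] T [356.  177.6]
bottom S [224.9 187.3]  obs 224.49677516124194 180.29698515074247
```

```bash
python3 - <<'E'
from h import *
delta(mid2tcp(np.array([650.5,-133,274.5])-10*HX),tool(45.5,5.5))
E
```

```text
delta_pos [-0.3   4.88 -5.1 ] twist [-0.001  0.     0.002] |d| 7.1 deg 0.1
```

```bash
python3 -m handwheel '[{"delta_pos":[-0.3,0.4,-0.4],"twist":[0,0,0],"jaw":0},{"delta_pos":[-0.3,1,-1.04],"twist":[0,0,0],"jaw":0},{"delta_pos":[-0.3,1.6,-1.67],"twist":[0,0,0],"jaw":0},{"delta_pos":[-0.3,2.2,-2.3],"twist":[0,0,0],"jaw":0},{"delta_pos":[-0.3,2.8,-2.93],"twist":[0,0,0],"jaw":0},{"delta_pos":[-0.3,3.4,-3.55],"twist":[0,0,0],"jaw":0},{"delta_pos":[-0.3,4,-4.18],"twist":[0,0,0],"jaw":0},{"delta_pos":[-0.3,4.5,-4.7],"twist":[0,0,0],"jaw":0},{"delta_pos":[-0.3,4.88,-5.1],"twist":[0,0,0],"jaw":0},{"delta_pos":[-0.3,4.88,-5.1],"twist":[0,0,0],"jaw":0}]' 40; python3 -c "
from h import *
cap('scene','s5');c=cap('top','t5')
st(); print(tcp2mid())
import cv2
s=cv2.imread('pics/s5.png');t=cv2.imread('pics/t5.png')
cv2.imwrite('pics/z7.png',cv2.resize(s[120:210,160:280],(800,600),interpolation=cv2.INTER_CUBIC))
cv2.imwrite('pics/z8.png',cv2.resize(t[140:240,290:410],(720,600),interpolation=cv2.INTER_CUBIC))
"
```

```text
time_s: 7.22
eef_pos: [655.6, -133.2, 263.5]
ee_rot: [-0.26, 0.62, 0.683, -0.286]
force: [0.9, -0.0, -1.4]
grip_width: 0.081
t 7.32 tcp [ 654.8 -133.2  263.4] theta 45.5 psi 5.6 jaw [-0.097  0.995  0.001] F [-0.   -0.22 -0.53] M [-0.07  0.42  0.03] grip 0.079 q [-0.54  0.29  1.63  0.73  0.68 -2.66]
[ 640.86586275 -135.11122453  274.83217898]
```

View pics/z7.png

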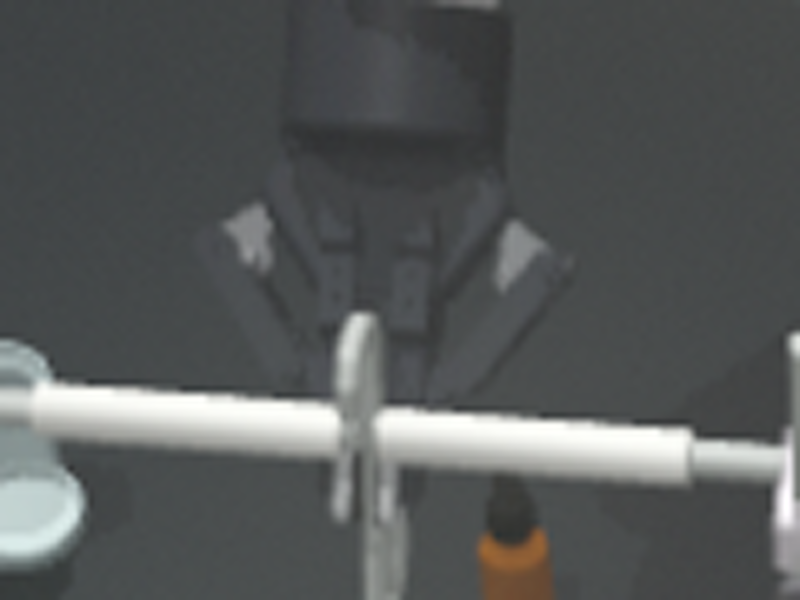

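View pics/z8.png

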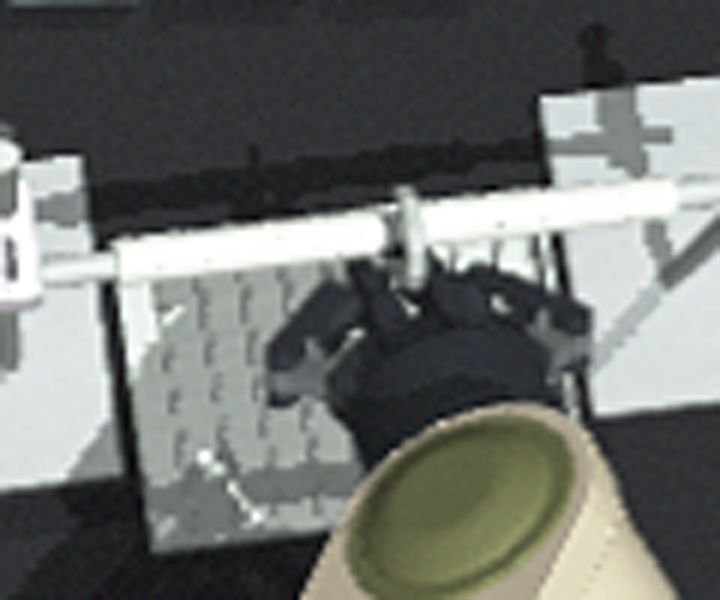

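```bash
python3 - <<'E'
from h import *
np.set_printoptions(precision=2,suppress=True)
S=np.load('pics/scene0.npy',allow_pickle=True).item();T=np.load('pics/top0.npy',allow_pickle=True).item()
c=tcp2mid()+[0,0,62]; print(c,proj(S,c),proj(T,c))
s=cv2.imread('pics/s5.png').astype(int).sum(2);t=cv2.imread('pics/t5.png').astype(int).sum(2)
s0=cv2.imread('pics/scene0.png').astype(int).sum(2);t0=cv2.imread('pics/top0.png').astype(int).sum(2)
print('scene hook rows'); 
for r in (168,170,172,174,176): print(r,s[r,206:222])
print('groove scene')
for r in (183,184,185,186): print(r,s0[r,204:224])
print('top hook')
for r in (174,176,180,182,184,186): print(r,t[r,348:368])
print('top groove')
for r in (176,177,178,179): print(r,t0[r,346:368])
E
```

```text
[ 640.87 -135.11  336.83] [212.42 170.32] [359.5  177.57]
scene hook rows
168 [223 227 217 221 219 322 537 638 592 466 337 228 237 247 249 252]
170 [227 221 192 191 276 497 632 613 500 351 337 265 201 187 189 189]
172 [222 224 232 218 380 604 646 561 415 367 348 273 226 213 215 213]
174 [249 247 249 258 390 561 579 495 401 407 351 275 230 226 248 252]
176 [250 250 247 274 410 546 548 459 405 412 356 278 233 231 237 254]
groove scene
183 [702 705 708 711 714 713 670 532 638 637 637 612 642 714 712 715 717 720
 722 723]
184 [651 659 663 668 674 670 615 529 595 600 604 609 627 673 678 682 686 690
 696 699]
185 [587 594 598 604 610 605 550 447 498 505 517 527 557 612 620 624 631 636
 642 647]
186 [518 522 530 538 545 543 492 372 403 412 418 425 468 538 545 549 557 563
 568 576]
top hook
174 [119 195 228 358 400 536 583 721 522 547 670 619 657 705 712 735 748 750
 752 752]
176 [725 730 732 737 747 543 300 361 329 494 628 634 722 765 765 765 765 763
 763 763]
180 [763 763 762 763 762 723 471 268 226 373 614 711 668 662 662 626 605 599
 639 637]
182 [624 576 510 520 533 340 149 113  47 240 529 658 540 246 446 721 686 464
 595 719]
184 [109 111 113 152 259 304 244 275 276 324 543 652 529 278 127 149 443 361
 727 627]
186 [185  94 138 155 155 131 117 339 304 342 453 497 362 174 145 155 129 106
 115 113]
top groove
176 [681 702 720 724 731 731 741 631 543 562 575 593 472 758 765 765 764 764
 764 763 763 762]
177 [745 749 750 755 756 760 765 729 685 702 717 739 504 758 765 762 762 761
 762 761 760 761]
178 [762 762 762 761 761 761 764 756 734 725 722 723 630 758 765 760 759 759
 758 753 753 752]
179 [762 762 761 761 762 762 765 754 694 666 664 659 576 734 750 741 741 733
 732 727 722 712]
```

```bash
python3 - <<'E'
from h import *
p,R,s=cur(); u=.353*HX-.935*HZ
for k in (5,10,15,20): print(k,np.round(R.T@(u*k-1*HY)/10,2))
E
```

```text
5 [-0.1   0.46  0.2 ]
10 [-0.1   0.91  0.4 ]
15 [-0.1   1.37  0.61]
20 [-0.1   1.83  0.81]
```

```bash
python3 -m handwheel '[{"delta_pos":[-0.1,0.2,0.09],"twist":[0,0,0],"jaw":0},{"delta_pos":[-0.1,0.46,0.2],"twist":[0,0,0],"jaw":0},{"delta_pos":[-0.1,0.7,0.3],"twist":[0,0,0],"jaw":0},{"delta_pos":[-0.1,0.91,0.4],"twist":[0,0,0],"jaw":0},{"delta_pos":[-0.1,1.14,0.5],"twist":[0,0,0],"jaw":0},{"delta_pos":[-0.1,1.37,0.61],"twist":[0,0,0],"jaw":0},{"delta_pos":[-0.1,1.6,0.71],"twist":[0,0,0],"jaw":0},{"delta_pos":[-0.1,1.75,0.78],"twist":[0,0,0],"jaw":0},{"delta_pos":[-0.1,1.83,0.81],"twist":[0,0,0],"jaw":0},{"delta_pos":[-0.1,1.83,0.81],"twist":[0,0,0],"jaw":0}]' 40; python3 -c "
from h import *
c=cap('scene','s6');
st(); print(tcp2mid())
s=cv2.imread('pics/s6.png')
cv2.imwrite('pics/z9.png',cv2.resize(s[140:230,160:280],(800,600),interpolation=cv2.INTER_CUBIC))
p,R,s=cur(); print(np.round(R.T@HZ,3))
"
```

```text
time_s: 8.15
eef_pos: [662.0, -133.6, 244.7]
ee_rot: [-0.26, 0.62, 0.683, -0.286]
force: [-0.1, 0.0, -0.7]
grip_width: 0.077
t 8.2 tcp [ 662.  -133.6  244.9] theta 45.5 psi 5.6 jaw [-0.097  0.995  0.   ] F [ 0.26  0.39 -1.68] M [-0.06  0.47  0.03] grip 0.077 q [-0.53  0.33  1.64  0.76  0.65 -2.7 ]
[ 648.04735807 -135.47768532  256.28809056]
[ 0.    -0.713 -0.701]
```

View pics/z9.png

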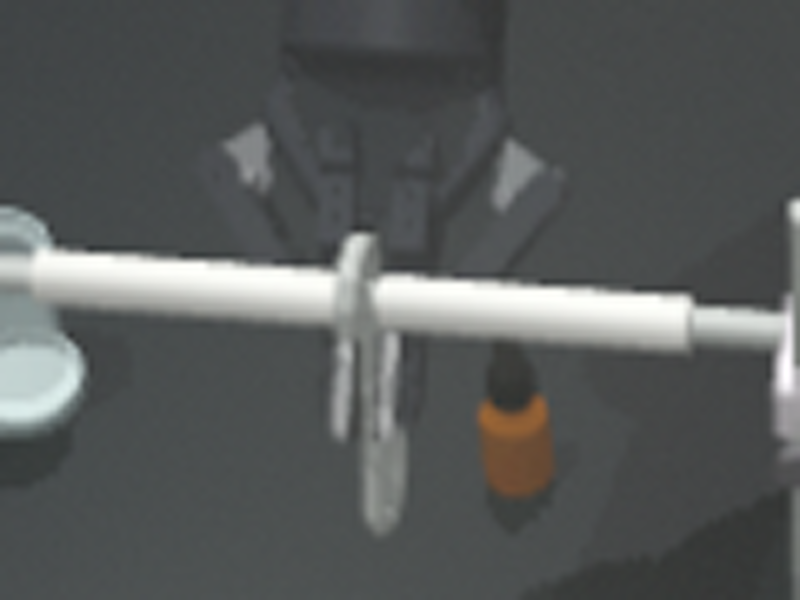

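```bash
python3 -m handwheel '[{"delta_pos":[0,0.04,0.035],"twist":[0,0,0],"jaw":0},{"delta_pos":[0,0.07,0.07],"twist":[0,0,0],"jaw":0},{"delta_pos":[0,0.11,0.105],"twist":[0,0,0],"jaw":0},{"delta_pos":[0,0.14,0.14],"twist":[0,0,0],"jaw":0},{"delta_pos":[0,0.18,0.175],"twist":[0,0,0],"jaw":0},{"delta_pos":[0,0.21,0.21],"twist":[0,0,0],"jaw":0},{"delta_pos":[0,0.25,0.245],"twist":[0,0,0],"jaw":0},{"delta_pos":[0,0.285,0.28],"twist":[0,0,0],"jaw":0},{"delta_pos":[0,0.285,0.28],"twist":[0,0,0],"jaw":0},{"delta_pos":[0,0.285,0.28],"twist":[0,0,0],"jaw":0}]' 40; python3 -c "
from h import *
st(); print(tcp2mid())
"
```

```text
time_s: 9.03
eef_pos: [661.9, -133.6, 240.9]
ee_rot: [-0.26, 0.62, 0.683, -0.286]
force: [0.1, -0.4, -2.0]
grip_width: 0.081
t 9.03 tcp [ 661.9 -133.6  240.9] theta 45.5 psi 5.6 jaw [-0.096  0.995  0.   ] F [ 0.1  -0.4  -2.02] M [ 0.01  0.41 -0.01] grip 0.081 q [-0.53  0.33  1.64  0.77  0.64 -2.71]
[ 648.00841141 -135.48739707  252.26700658]
```

```bash
python3 -m handwheel '[{"delta_pos":[0,0.02,0.02],"twist":[0,0,0],"jaw":0},{"delta_pos":[0,0.04,0.04],"twist":[0,0,0],"jaw":0},{"delta_pos":[0,0.06,0.06],"twist":[0,0,0],"jaw":0},{"delta_pos":[0,0.08,0.08],"twist":[0,0,0],"jaw":0},{"delta_pos":[0,0.1,0.1],"twist":[0,0,0],"jaw":0},{"delta_pos":[0,0.12,0.12],"twist":[0,0,0],"jaw":0},{"delta_pos":[0,0.14,0.14],"twist":[0,0,0],"jaw":0},{"delta_pos":[0,0.16,0.16],"twist":[0,0,0],"jaw":0},{"delta_pos":[0,0.16,0.16],"twist":[0,0,0],"jaw":0},{"delta_pos":[0,0.16,0.16],"twist":[0,0,0],"jaw":0}]' 40; python3 -c "
from h import *
st(); print(tcp2mid())
"
```

```text
time_s: 9.87
eef_pos: [661.9, -133.6, 238.6]
ee_rot: [-0.26, 0.62, 0.683, -0.286]
force: [-0.5, -0.2, -0.2]
grip_width: 0.077
t 9.87 tcp [ 661.9 -133.6  238.6] theta 45.5 psi 5.6 jaw [-0.096  0.995  0.   ] F [-0.48 -0.16 -0.21] M [-0.04  0.41  0.02] grip 0.077 q [-0.53  0.34  1.65  0.77  0.64 -2.71]
[ 647.97802039 -135.50503     249.99433763]
```

```bash
python3 -m handwheel '[{"delta_pos":[0,0.015,0.015],"twist":[0,0,0],"jaw":0},{"delta_pos":[0,0.03,0.03],"twist":[0,0,0],"jaw":0},{"delta_pos":[0,0.045,0.045],"twist":[0,0,0],"jaw":0},{"delta_pos":[0,0.06,0.06],"twist":[0,0,0],"jaw":0},{"delta_pos":[0,0.075,0.075],"twist":[0,0,0],"jaw":0},{"delta_pos":[0,0.09,0.09],"twist":[0,0,0],"jaw":0},{"delta_pos":[0,0.1,0.1],"twist":[0,0,0],"jaw":0},{"delta_pos":[0,0.1,0.1],"twist":[0,0,0],"jaw":0},{"delta_pos":[0,0.1,0.1],"twist":[0,0,0],"jaw":0},{"delta_pos":[0,0.1,0.1],"twist":[0,0,0],"jaw":0}]' 40; python3 -c "
from h import *
st(); print(tcp2mid())
c=cap('scene','s7');s=cv2.imread('pics/s7.png')
cv2.imwrite('pics/z10.png',cv2.resize(s[140:230,160:280],(800,600),interpolation=cv2.INTER_CUBIC))
st()
"
```

```text
time_s: 10.7
eef_pos: [661.9, -133.6, 237.3]
ee_rot: [-0.26, 0.62, 0.683, -0.286]
force: [0.1, 0.9, -1.0]
grip_width: 0.078
t 10.7 tcp [ 661.9 -133.6  237.3] theta 45.5 psi 5.6 jaw [-0.096  0.995  0.   ] F [ 0.08  0.94 -0.97] M [-0.03  0.36  0.08] grip 0.078 q [-0.53  0.34  1.65  0.77  0.63 -2.72]
[ 647.98707955 -135.49513382  248.68909442]
t 10.75 tcp [ 661.9 -133.6  237.3] theta 45.5 psi 5.6 jaw [-0.096  0.995  0.   ] F [ 0.18 -0.84 -0.32] M [-0.02  0.37  0.01] grip 0.08 q [-0.53  0.34  1.65  0.77  0.63 -2.72]
```

View pics/z10.png

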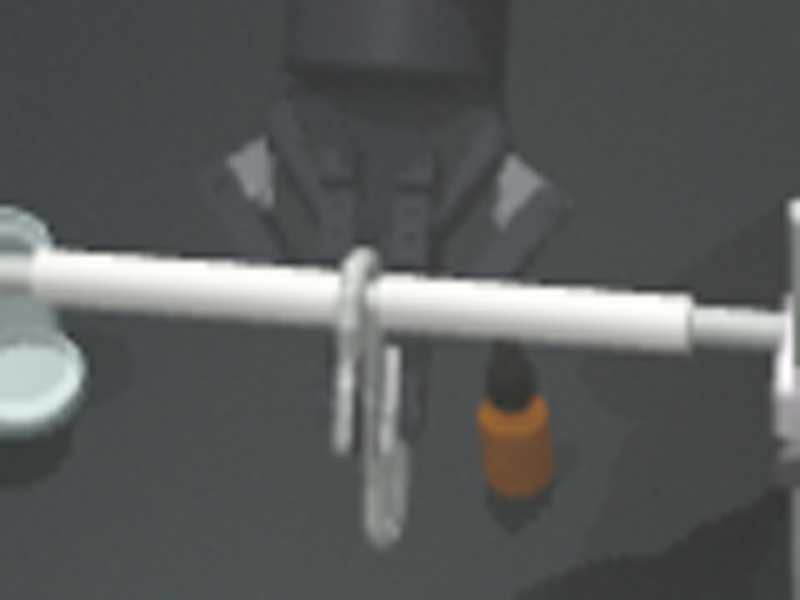

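```bash
python3 -m handwheel '[{"delta_pos":[0,0.01,0.01],"twist":[0,0,0],"jaw":0},{"delta_pos":[0,0.02,0.02],"twist":[0,0,0],"jaw":0},{"delta_pos":[0,0.03,0.03],"twist":[0,0,0],"jaw":0},{"delta_pos":[0,0.04,0.04],"twist":[0,0,0],"jaw":0},{"delta_pos":[0,0.05,0.05],"twist":[0,0,0],"jaw":0},{"delta_pos":[0,0.06,0.06],"twist":[0,0,0],"jaw":0},{"delta_pos":[0,0.06,0.06],"twist":[0,0,0],"jaw":0},{"delta_pos":[0,0.06,0.06],"twist":[0,0,0],"jaw":0},{"delta_pos":[0,0.06,0.06],"twist":[0,0,0],"jaw":0},{"delta_pos":[0,0.06,0.06],"twist":[0,0,0],"jaw":0}]' 20; python3 -c "
from h import *
st(); print(tcp2mid())
"
```

```text
time_s: 11.58
eef_pos: [662.1, -133.8, 236.9]
ee_rot: [-0.26, 0.62, 0.683, -0.286]
force: [-1.7, -0.4, 5.2]
grip_width: 0.081
t 11.58 tcp [ 662.1 -133.8  236.9] theta 45.4 psi 5.5 jaw [-0.096  0.995 -0.   ] F [-1.66 -0.38  5.23] M [ 0.04 -0.24  0.03] grip 0.081 q [-0.53  0.34  1.65  0.78  0.63 -2.72]
[ 648.1528863  -135.62362449  248.30667605]
```

```bash
python3 -m handwheel '[{"delta_pos":[0,-0.05,-0.05],"twist":[0,0,0],"jaw":0},{"delta_pos":[0,-0.05,-0.05],"twist":[0,0,0],"jaw":0},{"delta_pos":[-0.05,-0.05,-0.05],"twist":[0,0,0],"jaw":0},{"delta_pos":[-0.1,-0.05,-0.05],"twist":[0,0,0],"jaw":0},{"delta_pos":[-0.15,-0.05,-0.05],"twist":[0,0,0],"jaw":0},{"delta_pos":[-0.2,-0.05,-0.05],"twist":[0,0,0],"jaw":0},{"delta_pos":[-0.22,-0.05,-0.05],"twist":[0,0,0],"jaw":0},{"delta_pos":[-0.22,-0.05,-0.05],"twist":[0,0,0],"jaw":0},{"delta_pos":[-0.22,-0.05,-0.05],"twist":[0,0,0],"jaw":0},{"delta_pos":[-0.22,-0.05,-0.05],"twist":[0,0,0],"jaw":0}]' 20; python3 -c "
from h import *
st(); print(tcp2mid())
"
```

```text
time_s: 12.42
eef_pos: [662.1, -135.7, 237.0]
ee_rot: [-0.26, 0.62, 0.683, -0.286]
force: [0.1, 3.7, 2.2]
grip_width: 0.08
t 12.42 tcp [ 662.1 -135.7  237. ] theta 45.5 psi 5.6 jaw [-0.097  0.995  0.001] F [0.08 3.71 2.18] M [0.13 0.02 0.33] grip 0.08 q [-0.54  0.34  1.65  0.77  0.64 -2.72]
[ 648.15051931 -137.54225061  248.35670828]
```

```bash
python3 -m handwheel '[{"delta_pos":[0.08,0,0],"twist":[0,0,0],"jaw":0},{"delta_pos":[0.16,0,0],"twist":[0,0,0],"jaw":0},{"delta_pos":[0.22,-0.01,-0.01],"twist":[0,0,0],"jaw":0},{"delta_pos":[0.22,-0.02,-0.02],"twist":[0,0,0],"jaw":0},{"delta_pos":[0.22,-0.02,-0.02],"twist":[0,0,0],"jaw":0},{"delta_pos":[0.22,-0.02,-0.02],"twist":[0,0,0],"jaw":0.1},{"delta_pos":[0.22,-0.02,-0.02],"twist":[0,0,0],"jaw":0.15},{"delta_pos":[0.22,-0.02,-0.02],"twist":[0,0,0],"jaw":0.2},{"delta_pos":[0.22,-0.02,-0.02],"twist":[0,0,0],"jaw":0.3},{"delta_pos":[0.22,-0.02,-0.02],"twist":[0,0,0],"jaw":0.4}]' 20; python3 -c "
from h import *
st(); print(tcp2mid())
c=cap('scene','s8');s=cv2.imread('pics/s8.png')
cv2.imwrite('pics/z11.png',cv2.resize(s[140:230,160:280],(800,600),interpolation=cv2.INTER_CUBIC))
c=cap('wrist','w8');np.save('pics/w8.npy',c,allow_pickle=True)
"
```

```text
time_s: 13.25
eef_pos: [661.8, -133.6, 237.2]
ee_rot: [-0.26, 0.62, 0.683, -0.286]
force: [0.1, 0.5, 0.1]
grip_width: 0.398
t 13.25 tcp [ 661.8 -133.6  237.2] theta 45.5 psi 5.6 jaw [-0.097  0.995  0.001] F [0.06 0.54 0.1 ] M [-0.04  0.36  0.06] grip 0.398 q [-0.53  0.34  1.65  0.77  0.63 -2.72]
[ 647.91022009 -135.43959284  248.62258541]
```

View pics/z11.png

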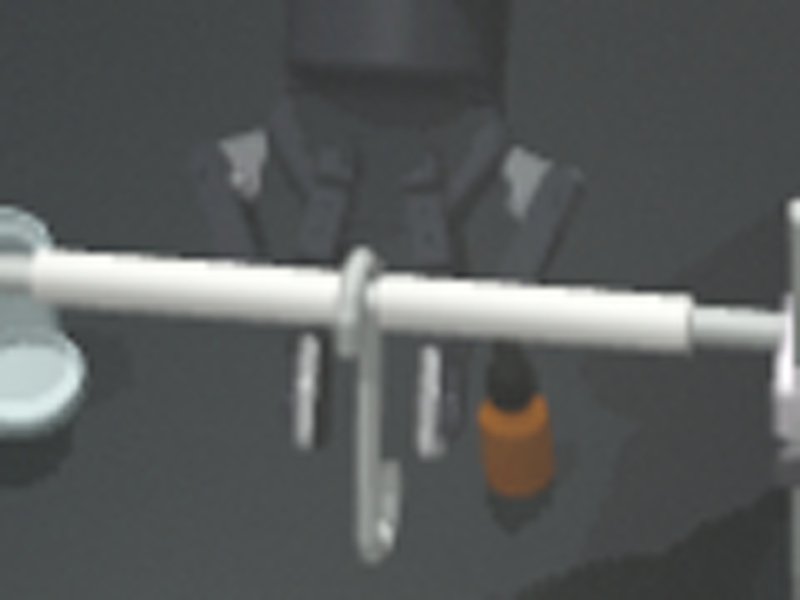

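View pics/w8.png

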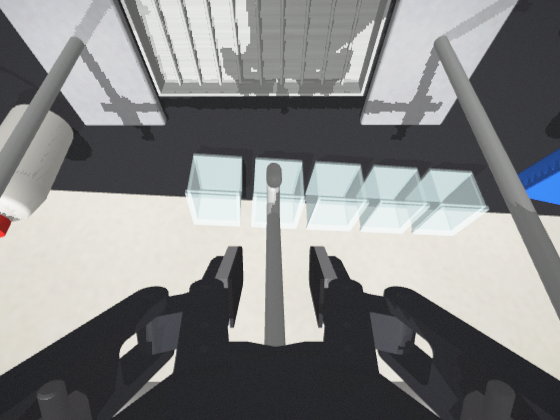

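```bash
python3 -m handwheel '[{"delta_pos":[0,-0.5,0],"twist":[0,0,0],"jaw":0.4},{"delta_pos":[0,-1.3,0],"twist":[0,0,0],"jaw":0.4},{"delta_pos":[0,-2.2,0],"twist":[0,0,0],"jaw":0.4},{"delta_pos":[0,-3.4,0],"twist":[0,0,0],"jaw":0.4},{"delta_pos":[0,-4.8,0],"twist":[0,0,0],"jaw":0.4},{"delta_pos":[0,-6.2,0],"twist":[0,0,0],"jaw":0.4},{"delta_pos":[0,-7.8,0],"twist":[0,0,0],"jaw":0.4},{"delta_pos":[0,-9.5,0],"twist":[0,0,0],"jaw":0.4},{"delta_pos":[0,-11,0],"twist":[0,0,0],"jaw":0.4},{"delta_pos":[0,-12,0],"twist":[0,0,0],"jaw":0.4}]' 20; python3 -c "
from h import *
np.set_printoptions(precision=1,suppress=True)
st()
c=cap('wrist','w9');np.save('pics/w9.npy',c,allow_pickle=True)
s=cap('scene','s9');np.save('pics/s9.npy',s,allow_pickle=True)
C=cloud(c)
m=(C[...,0]>600)&(C[...,0]<690)&(C[...,1]>-165)&(C[...,1]<-110)&(C[...,2]<330)&(C[...,2]>160)
p=C[m]; print(len(p))
for z in range(160,330,10):
    q=p[(p[:,2]>z)&(p[:,2]<z+10)]
    if len(q): print(z,len(q),np.median(q,0),q[:,0].min(),q[:,0].max(),q[:,1].min(),q[:,1].max())
"
```

```text
time_s: 14.18
eef_pos: [577.1, -142.0, 324.9]
ee_rot: [-0.259, 0.62, 0.683, -0.286]
force: [-0.2, -0.9, 0.4]
grip_width: 0.4
t 14.18 tcp [ 577.1 -142.   324.9] theta 45.4 psi 5.4 jaw [-0.1  1.  -0. ] F [-0.1 -0.9  0.4] M [-0.   0.3  0. ] grip 0.4 q [-0.7  0.1  1.7  0.7  0.8 -2.7]
2543
180 6 [ 659.6 -131.1  189.6] 657.2049630161381 663.5141050280066 -138.55041857406613 -130.76254417377783
190 144 [ 661.2 -135.5  195.1] 633.3143595241461 668.7665162978639 -139.9215182638963 -130.71353720047432
200 118 [ 636.8 -136.1  204.5] 631.8861412931357 669.9705380596545 -139.94965357167487 -131.11907685645298
210 52 [ 662.6 -134.7  215. ] 659.4606130566294 665.7902759744584 -138.35251212725487 -130.4464181366987
220 58 [ 657.8 -135.1  225.2] 655.1488660528842 662.0866354722745 -138.609142013861 -130.8078039380562
230 59 [ 653.4 -135.4  235.2] 650.7461220033198 658.2330271940399 -138.93338235113575 -131.33370037483076
240 64 [ 648.9 -135.9  245.1] 646.2861645985392 652.3801952814548 -139.25040443572797 -132.0196947679919
250 71 [ 644.3 -136.3  255.3] 641.7462313525587 649.396555507711 -139.51448379552104 -131.64967134743856
260 82 [ 639.7 -136.   265.4] 637.1523711650706 645.0959266071965 -139.80743831076285 -131.95377290478615
270 86 [ 635.6 -136.7  275. ] 632.3293047371374 639.1926255031262 -140.18579345182107 -132.66230082121976
280 99 [ 630.9 -137.3  285.3] 627.9809875115168 634.5348981002868 -140.38969613303416 -133.2325226695611
290 562 [ 641.1 -137.1  296.3] 626.2317029684928 651.1140498373263 -160.6484225513023 -110.60423206578456
300 1031 [ 642.4 -137.2  305.3] 627.9576143714056 652.2033154651708 -160.20852336280115 -110.72830919910882
310 111 [ 642.6 -136.1  312.1] 634.9013953309186 656.244566918792 -139.83343661196363 -132.03969236472992
```

View pics/w9.png

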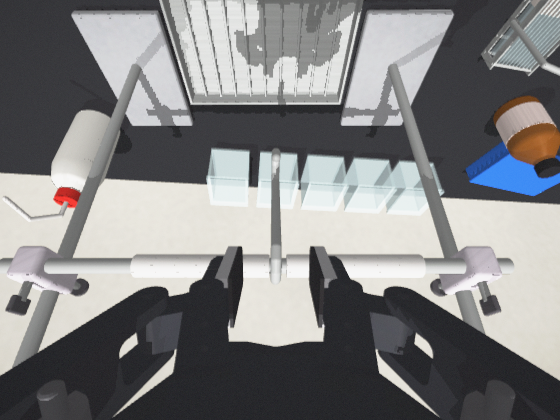

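```bash
python3 - <<'E'
from h import *
np.set_printoptions(precision=2,suppress=True)
for n in ('scene0','top0'):
    C=cloud(np.load(f'pics/{n}.npy',allow_pickle=True).item())
    p=C[(C[...,2]>82)&(C[...,2]<125)&(C[...,0]>560)&(C[...,0]<640)&(C[...,1]>120)&(C[...,1]<230)]
    f=cv2.fitLine(p[:,:2].astype(np.float32),cv2.DIST_HUBER,0,.01,.01).ravel(); print(n,len(p),f,np.degrees(np.arctan2(f[0],f[1])),p.min(0),p.max(0))
    k=p[p[:,2]>p[:,2].max()-3]; print('peak',k.mean(0))
c=np.load('pics/w9.npy',allow_pickle=True).item();C=cloud(c)
m=(C[...,0]>600)&(C[...,0]<646)&(C[...,1]>-165)&(C[...,1]<-110)&(C[...,2]<230)&(C[...,2]>160)
print('tip',C[m].min(0),C[m].max(0))
# groove edges along rail in w9: row profile
im=c['frame'].astype(int).sum(2)
for r in (258,264,268): print(r,im[r,255:300])
E
```

```text
scene0 77 [  0.07   1.   596.63 169.69] 3.8283935 [590.45 137.07  82.45] [601.6  200.69 110.87]
peak [596.85 169.59 109.46]
top0 47 [  0.06   1.   595.97 169.78] 3.672023 [592.29 141.27  84.73] [601.32 201.86 112.58]
peak [596.24 172.   111.07]
tip [ 631.89 -139.95  192.59] [ 638.37 -133.33  207.67]
258 [474 478 478 478 480 473 473 478 478 459 452 458 453 461 405 348 445 497
 515 529 535 533 523 510 489 442 404 390 391 382 382 419 505 480 476 506
 506 509 502 510 505 506 507 502 502]
264 [660 664 663 660 662 662 661 661 660 622 659 658 660 636 514 478 539 606
 636 659 683 685 656 638 603 516 377 510 531 531 530 550 650 695 700 699
 697 696 698 699 698 696 694 697 697]
268 [729 729 728 729 729 729 729 729 728 729 728 728 728 708 656 590 557 604
 637 662 685 686 656 637 594 515 533 668 694 694 694 672 734 737 736 737
 737 736 736 736 736 736 737 736 737]
```

```bash
python3 - <<'E'
from h import *
st()
Rt=tool(50,-3.75); G=np.array([596.4,170,74.]); t=G+(19-130)*Rt[:,1]; print(t)
p,R,s=cur(); m=(p+t)/2; m[2]=310; m[0]=505
delta(m,tool(48,0)); delta(t,Rt)
E
```

```text
t 14.28 tcp [ 577.6 -142.2  324.8] theta 45.4 psi 5.4 jaw [-0.096  0.995 -0.002] F [ 0.22 -0.59  0.2 ] M [-0.06  0.31  0.01] grip 0.404 q [-0.65  0.08  1.73  0.7   0.84 -2.67]
[525.20333992 174.66647564 159.03093319]
delta_pos [16.47 -2.98  5.09] twist [0.046 0.071 0.064] |d| 17.5 deg 6.1
delta_pos [32.07 10.22 13.17] twist [0.081 0.12  0.107] |d| 36.1 deg 10.3
```

```bash
python3 -m handwheel '[{"delta_pos":[1,-2,2.5],"twist":[0.005,0.007,0.006],"jaw":0.6},{"delta_pos":[3,-3,4.5],"twist":[0.01,0.014,0.013],"jaw":0.8},{"delta_pos":[5.5,-3,5],"twist":[0.015,0.025,0.02],"jaw":1},{"delta_pos":[8.5,-3,5],"twist":[0.025,0.035,0.03],"jaw":1},{"delta_pos":[12,-3,5],"twist":[0.035,0.05,0.045],"jaw":1},{"delta_pos":[15.5,-1.5,6],"twist":[0.045,0.065,0.06],"jaw":1},{"delta_pos":[19,0.5,7.5],"twist":[0.055,0.08,0.07],"jaw":1},{"delta_pos":[22.5,2.5,9],"twist":[0.06,0.09,0.08],"jaw":1},{"delta_pos":[26,5,10.5],"twist":[0.07,0.1,0.09],"jaw":1},{"delta_pos":[29,7.5,12],"twist":[0.075,0.11,0.1],"jaw":1}]' 20; python3 -c "
from h import *
st()
Rt=tool(50,-3.75); G=np.array([596.4,170,74.]); t=G+(19-130)*Rt[:,1]; delta(t,Rt)"
```

```text
time_s: 15.12
eef_pos: [513.6, 111.9, 211.8]
ee_rot: [-0.305, 0.656, 0.626, -0.291]
force: [0.5, -1.2, 0.3]
grip_width: 0.997
t 15.12 tcp [513.6 111.9 211.8] theta 49.8 psi -2.7 jaw [ 0.046  0.999 -0.   ] F [ 0.53 -1.15  0.31] M [ 0.02  0.29 -0.03] grip 0.997 q [ 0.01  0.06  2.04 -0.11  0.35 -1.43]
delta_pos [6.33 4.59 2.73] twist [0.003 0.015 0.012] |d| 8.3 deg 1.1
```

```bash
python3 -m handwheel '[{"delta_pos":[1.5,1,0.6],"twist":[0,0,0],"jaw":1},{"delta_pos":[3,2,1.3],"twist":[0,0,0],"jaw":1},{"delta_pos":[4.5,3,2],"twist":[0.003,0.01,0.01],"jaw":1},{"delta_pos":[5.6,4,2.4],"twist":[0.003,0.015,0.012],"jaw":1},{"delta_pos":[6.3,4.6,2.7],"twist":[0.003,0.015,0.012],"jaw":1},{"delta_pos":[6.3,4.6,2.7],"twist":[0.003,0.015,0.012],"jaw":1},{"delta_pos":[6.3,4.6,2.7],"twist":[0.003,0.015,0.012],"jaw":1},{"delta_pos":[6.3,4.6,2.7],"twist":[0.003,0.015,0.012],"jaw":1},{"delta_pos":[6.3,4.6,2.7],"twist":[0.003,0.015,0.012],"jaw":1},{"delta_pos":[6.3,4.6,2.7],"twist":[0.003,0.015,0.012],"jaw":1}]' 20; python3 -c "
from h import *
np.set_printoptions(precision=2,suppress=True)
st()
c=cap('wrist','w10');np.save('pics/w10.npy',c,allow_pickle=True);C=cloud(c)
p=C[(C[...,2]>40)&(C[...,2]<125)&(C[...,0]>575)&(C[...,0]<640)&(C[...,1]>120)&(C[...,1]<230)]
for z in range(40,120,6):
    q=p[(p[:,2]>z)&(p[:,2]<z+6)]
    for sd,k in (('-',q[q[:,1]<170]),('+',q[q[:,1]>=170])):
        if len(k): print(z,sd,len(k),np.median(k,0),k[:,1].min(),k[:,1].max())
"
```

```text
time_s: 15.95
eef_pos: [526.3, 171.4, 161.1]
ee_rot: [-0.308, 0.663, 0.619, -0.288]
force: [0.2, 0.5, 0.0]
grip_width: 1.0
t 15.95 tcp [526.3 171.4 161.1] theta 49.9 psi -3.9 jaw [ 0.07  1.   -0.  ] F [0.18 0.51 0.01] M [ 0.03  0.29 -0.01] grip 1.0 q [ 0.18  0.22  2.   -0.6   0.28 -0.8 ]
40 - 28 [591.19 139.61  42.65] 136.9312639159779 141.8406341991026
40 + 31 [595.07 197.38  43.12] 194.65325017418186 199.59867107536604
46 - 35 [591.43 139.63  48.74] 136.3756172820534 142.05262846981623
46 + 32 [595.4  196.73  48.86] 194.35467701783426 200.082709392714
52 - 36 [591.57 139.86  54.56] 136.83980941948394 142.30449426452276
52 + 34 [595.46 196.91  54.64] 194.1519264648556 199.69567853732426
58 - 28 [591.21 139.75  60.93] 137.3268046322579 141.90921124544505
58 + 35 [595.47 197.13  61.38] 194.4859903671959 199.93719370115383
64 - 40 [591.22 139.7   66.81] 136.56654480116134 142.20854383800278
64 + 39 [595.44 196.8   67.23] 194.16124354862532 199.6878133350496
70 - 38 [591.03 140.06  72.77] 137.149340352264 142.27772414726545
70 + 34 [595.05 197.28  73.42] 194.66993750690668 200.01905249282973
76 - 37 [591.22 139.6   79.04] 136.49601894025696 141.95221269238306
76 + 39 [595.45 197.09  79.1 ] 194.34369171102531 199.81080468284603
82 - 44 [591.14 139.95  85.04] 137.0013063592999 142.20896335978773
82 + 41 [595.24 196.74  85.09] 194.09132506840336 200.01098403515138
88 - 52 [591.28 140.09  91.76] 136.34073161151426 146.14369997051776
88 + 52 [594.96 196.37  91.9 ] 190.20621663129455 199.775192639184
94 - 103 [592.03 146.92  97.  ] 137.50499008594244 157.91332725743914
94 + 105 [595.1  189.96  96.94] 176.69120757522464 198.57566479484382
100 - 111 [592.77 157.99 102.97] 148.74253976549994 169.39967974870913
100 + 108 [594.1  178.7  102.96] 170.15335156134785 188.22574586085562
106 - 59 [593.55 166.12 107.65] 160.2025054131323 169.9841737561625
106 + 31 [594.35 172.41 107.2 ] 170.09350948820472 176.60629502720712
```

View pics/w10.png

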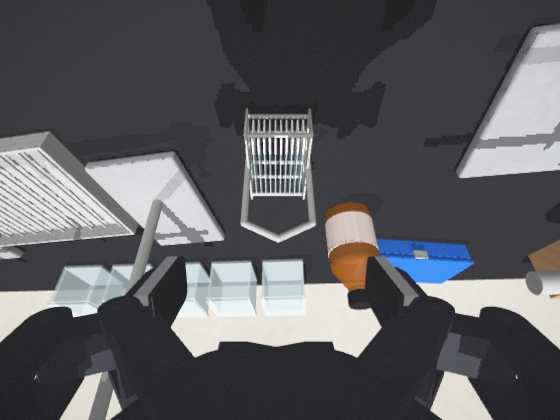

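```bash
python3 - <<'E'
from h import *
np.set_printoptions(precision=1,suppress=True)
c=np.load('pics/w10.npy',allow_pickle=True).item();C=cloud(c)
m=(C[...,2]>20)&(C[...,2]<135)&(C[...,1]>205)&(C[...,1]<330)&(C[...,0]>560)&(C[...,0]<760)
u=np.arange(560)[None,:]*np.ones((420,1)); m&=(u>315)&(u<385)
p=C[m];print(len(p),p.min(0),p.max(0),np.median(p,0))
Rt=tool(50,-4.1); G=np.array([596,168.4,74.]); delta(G+(19-40)*Rt[:,1],Rt); delta(G+19*Rt[:,1],Rt)
E
```

```text
3380 [689.5 222.5  20. ] [733.5 282.4 125.9] [699.7 246.4  67.6]
delta_pos [0.2 9.1 0.3] twist [0. 0. 0.] |d| 9.1 deg 0.2
delta_pos [ 0.2 13.1  0.3] twist [0. 0. 0.] |d| 13.1 deg 0.2
```

```bash
python3 - <<'E'
from h import *
Rt=tool(50,-4.1); G=np.array([596,168.4,77.]); np.set_printoptions(suppress=True); delta(G+16*Rt[:,1],Rt)
E
python3 -m handwheel '[{"delta_pos":[0.2,1.2,0.1],"twist":[0,0,0],"jaw":1},{"delta_pos":[0.2,2.4,0.1],"twist":[0,0,0],"jaw":1},{"delta_pos":[0.2,3.6,0.1],"twist":[0,0,0],"jaw":1},{"delta_pos":[0.2,4.8,0.1],"twist":[0,0,0],"jaw":1},{"delta_pos":[0.2,5.8,0.1],"twist":[0,0,0],"jaw":1},{"delta_pos":[0.2,6.8,0.1],"twist":[0,0,0],"jaw":1},{"delta_pos":[0.2,7.6,0.1],"twist":[0,0,0],"jaw":1},{"delta_pos":[0.2,8,0.1],"twist":[0,0,0],"jaw":1},{"delta_pos":[0.2,8,0.1],"twist":[0,0,0],"jaw":1},{"delta_pos":[0.2,8,0.1],"twist":[0,0,0],"jaw":1}]' 20; python3 -c "
from h import *
st()
cap('wrist','w11')
Rt=tool(50,-4.1); G=np.array([596,168.4,77.]); np.set_printoptions(suppress=True); delta(G+16*Rt[:,1],Rt)
"
```

```text
delta_pos [ 0.17 12.52  0.07] twist [0.001 0.003 0.002] |d| 12.5 deg 0.2
time_s: 16.83
eef_pos: [576.8, 170.3, 98.9]
ee_rot: [-0.309, 0.662, 0.619, -0.288]
force: [0.0, 0.0, 0.1]
grip_width: 0.998
t 16.83 tcp [576.8 170.3  98.9] theta 50.0 psi -3.9 jaw [ 0.068  0.998 -0.   ] F [0.04 0.04 0.11] M [ 0.02  0.35 -0.02] grip 0.998 q [ 0.15  0.42  1.93 -0.94  0.18 -0.47]
delta_pos [-0.07  4.53 -0.06] twist [0.001 0.003 0.002] |d| 4.5 deg 0.2
```

View pics/w11.png

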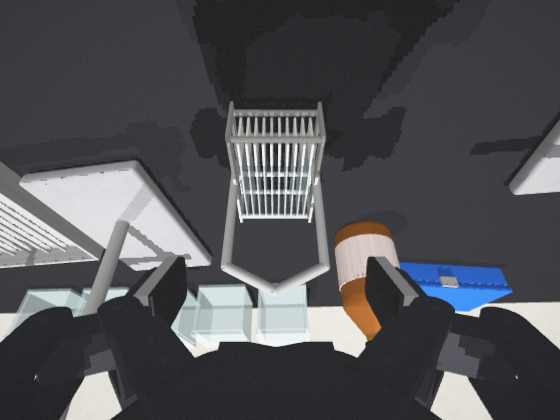

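```bash
python3 -m handwheel '[{"delta_pos":[0,0.8,0],"twist":[0,0,0],"jaw":1},{"delta_pos":[0,1.6,0],"twist":[0,0,0],"jaw":1},{"delta_pos":[-0.05,2.4,-0.03],"twist":[0,0,0],"jaw":1},{"delta_pos":[-0.07,3.2,-0.06],"twist":[0,0,0],"jaw":1},{"delta_pos":[-0.07,3.9,-0.06],"twist":[0,0,0],"jaw":1},{"delta_pos":[-0.07,4.3,-0.06],"twist":[0,0,0],"jaw":1},{"delta_pos":[-0.07,4.5,-0.06],"twist":[0,0,0],"jaw":1},{"delta_pos":[-0.07,4.5,-0.06],"twist":[0,0,0],"jaw":1},{"delta_pos":[-0.07,4.5,-0.06],"twist":[0,0,0],"jaw":1},{"delta_pos":[-0.07,4.5,-0.06],"twist":[0,0,0],"jaw":1}]' 20; python3 -c "
from h import *
st()
cap('wrist','w12')
Rt=tool(50,-4.1); G=np.array([596,168.4,77.]); np.set_printoptions(suppress=True); delta(G+16*Rt[:,1],Rt)
"
```

```text
time_s: 17.72
eef_pos: [606.1, 167.8, 65.0]
ee_rot: [-0.308, 0.662, 0.619, -0.288]
force: [-0.5, -0.0, 0.7]
grip_width: 1.0
t 17.72 tcp [606.1 167.8  65. ] theta 50.0 psi -3.9 jaw [ 0.068  0.998 -0.   ] F [-0.49 -0.05  0.68] M [0.03 0.33 0.03] grip 1.0 q [ 0.14  0.53  1.87 -1.18  0.14 -0.23]
delta_pos [-0.01  0.03  0.  ] twist [0.001 0.003 0.002] |d| 0.0 deg 0.2
```

View pics/w12.png

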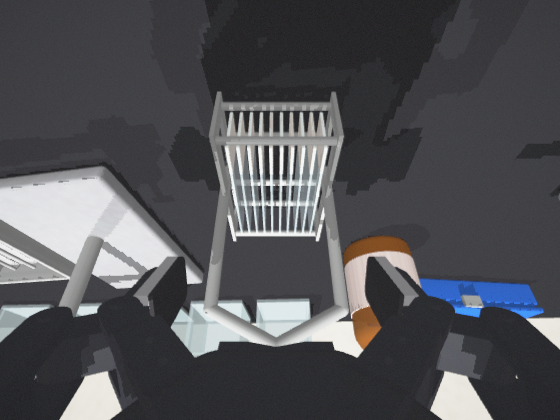

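```bash
python3 -m handwheel '[{"delta_pos":[0,0,0],"twist":[0,0,0],"jaw":0.9},{"delta_pos":[0,0,0],"twist":[0,0,0],"jaw":0.85},{"delta_pos":[0,0,0],"twist":[0,0,0],"jaw":0.8},{"delta_pos":[0,0,0],"twist":[0,0,0],"jaw":0.75},{"delta_pos":[0,0,0],"twist":[0,0,0],"jaw":0.7},{"delta_pos":[0,0,0],"twist":[0,0,0],"jaw":0.6},{"delta_pos":[0,0,0],"twist":[0,0,0],"jaw":0.5},{"delta_pos":[0,0,0],"twist":[0,0,0],"jaw":0.5},{"delta_pos":[0,0,0],"twist":[0,0,0],"jaw":0.5},{"delta_pos":[0,0,0],"twist":[0,0,0],"jaw":0.5}]' 60; python3 -c "
from h import *
st()
cap('wrist','w13'); p,R,s=cur(); print(R.T@HZ)
"
```

```text
time_s: 18.6
eef_pos: [606.4, 167.8, 65.1]
ee_rot: [-0.308, 0.662, 0.619, -0.288]
force: [-3.0, -0.2, 5.8]
grip_width: 0.726
t 18.6 tcp [606.4 167.8  65.1] theta 49.9 psi -3.9 jaw [ 0.068  0.998 -0.   ] F [-3.04 -0.17  5.77] M [-0.04  0.06 -0.03] grip 0.726 q [ 0.14  0.53  1.87 -1.18  0.14 -0.23]
[-2.73926740e-04 -7.65133002e-01 -6.43872203e-01]
```

View pics/w13.png

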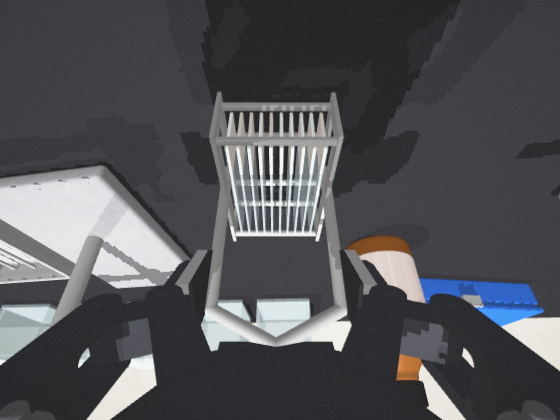

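```bash
python3 -m handwheel '[{"delta_pos":[0,-0.08,-0.07],"twist":[0,0,0],"jaw":0.5},{"delta_pos":[0,-0.25,-0.2],"twist":[0,0,0],"jaw":0.5},{"delta_pos":[0,-0.6,-0.5],"twist":[0,0,0],"jaw":0.5},{"delta_pos":[0,-1.1,-0.9],"twist":[0,0,0],"jaw":0.5},{"delta_pos":[0,-1.7,-1.4],"twist":[0,0,0],"jaw":0.5},{"delta_pos":[0,-2.3,-1.95],"twist":[0,0,0],"jaw":0.5},{"delta_pos":[0,-3,-2.5],"twist":[0,0,0],"jaw":0.5},{"delta_pos":[0,-3.5,-2.95],"twist":[0,0,0],"jaw":0.5},{"delta_pos":[0,-3.8,-3.2],"twist":[0,0,0],"jaw":0.5},{"delta_pos":[0,-3.8,-3.2],"twist":[0,0,0],"jaw":0.5}]' 60; python3 -c "
from h import *
np.set_printoptions(precision=2,suppress=True)
st()
c=cap('wrist','w14'); np.save('pics/w14.npy',c,allow_pickle=True);C=cloud(c);tz=cur()[0][2]
p=C[(C[...,2]>85)&(C[...,2]<175)&(C[...,0]>565)&(C[...,0]<640)&(C[...,1]>120)&(C[...,1]<230)]
for z in range(85,170,6):
    q=p[(p[:,2]>z)&(p[:,2]<z+6)]
    for sd,k in (('-',q[q[:,1]<168]),('+',q[q[:,1]>=168])):
        if len(k): print(z,sd,len(k),np.median(k,0),k[:,1].min(),k[:,1].max())
cap('scene','s14')
"
```

```text
time_s: 19.48
eef_pos: [606.1, 167.6, 114.4]
ee_rot: [-0.309, 0.662, 0.619, -0.289]
force: [-0.3, -0.5, -2.2]
grip_width: 0.719
t 19.48 tcp [606.1 167.6 114.4] theta 50.0 psi -3.9 jaw [ 0.07  1.   -0.  ] F [-0.29 -0.47 -2.19] M [ 0.09  0.6  -0.08] grip 0.719 q [ 0.14  0.44  1.84 -0.66  0.22 -0.77]
85 - 99 [591.72 140.1   87.84] 136.41552036925336 142.1982555955881
85 + 98 [595.58 196.44  87.75] 193.98334329351252 199.817649433761
91 - 113 [591.64 139.94  93.9 ] 136.3919610129964 142.34577451858613
91 + 115 [595.8  196.69  93.7 ] 193.92501670506817 199.93746584434402
97 - 114 [591.65 140.1  100.13] 136.60803676627182 142.32255397077424
97 + 115 [595.73 196.46 100.11] 193.92551746694093 199.80897193605844
103 - 129 [591.79 140.14 106.15] 136.2888536169085 142.4342852246555
103 + 123 [595.62 196.49 106.08] 193.91301774340013 199.97440350777939
109 - 138 [591.44 139.89 112.21] 131.48766328842262 142.26886458898773
109 + 145 [595.52 196.73 112.33] 193.9375985605777 205.3946406422021
115 - 275 [590.07 137.72 118.27] 125.33497616634364 142.16332369276742
115 + 274 [594.64 199.13 118.57] 193
[... 600 characters left out ...]

145 - 616 [592.09 149.21 147.45] 120.11681648562525 163.29922054975012
145 + 991 [587.26 199.64 147.56] 173.0050395140739 229.83400008397845
151 - 363 [593.17 161.73 153.27] 152.2630282845148 167.9705877667964
151 + 881 [568.25 213.35 154.04] 168.001774639202 223.00059777033368
157 - 337 [566.78 125.31 161.42] 120.05194449594238 128.37837287668555
157 + 1260 [569.8  218.94 160.38] 211.0627400926184 229.84925798628905
163 - 137 [568.18 122.27 163.75] 120.01324798740228 131.24289441994844
163 + 931 [574.   222.92 165.42] 208.6867014202693 229.98049173184802
169 - 1 [566.68 132.46 170.31] 132.4550188797629 132.4550188797629
169 + 688 [571.58 223.4  171.71] 205.02987207594654 229.99710469312453
```

View pics/w14.png

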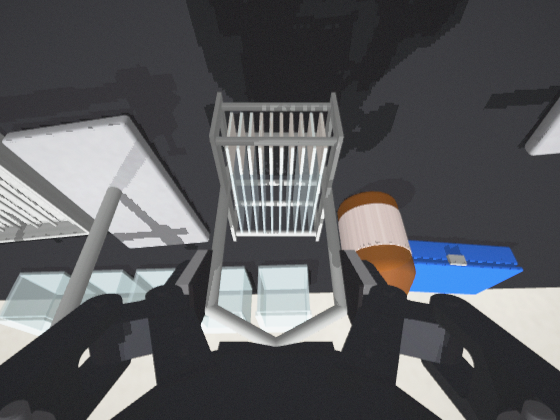

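```bash
cat >> h.py <<'E'
def pk2tcp(P,psi=5.0):
    h=np.array([np.cos(np.radians(psi)),np.sin(np.radians(psi)),0]); return np.asarray(P)+9.6*h-[0,0,42.]
def tcp2pk():
    p,R,s=cur(); a=R[:,1]; h=np.array([a[0],a[1],0]);h/=np.linalg.norm(h); return p-9.6*h+[0,0,42.]
H5=np.array([np.cos(np.radians(5)),np.sin(np.radians(5)),0]); SEAT=np.array([655,-134.9,193])
E
python3 - <<'E'
from h import *
st(); print(tcp2pk())
delta(pk2tcp([545,40,222],0),tool(50,1))
P=SEAT-95*H5; P[2]=222; print(P); delta(pk2tcp(P),tool(50,5))
c=np.load('pics/top0.npy',allow_pickle=True).item(); print(onz(c,350,265,80),onz(c,431,263,80))
E
```

```text
t 19.58 tcp [605.8 167.6 113.5] theta 50.1 psi -4.0 jaw [ 0.068  0.998 -0.001] F [-0.5  -0.53 -2.36] M [-0.01  0.6  -0.06] grip 0.724 q [ 0.14  0.44  1.84 -0.66  0.22 -0.76]
[596.19134133 168.24674279 155.48932762]
delta_pos [-13.08  -7.81  -1.01] twist [-0.001 -0.065 -0.056] |d| 15.3 deg 4.9
[ 560.36150368 -143.17979556  222.        ]
delta_pos [-31.17  -6.02  -3.13] twist [-0.001 -0.119 -0.1  ] |d| 31.9 deg 8.9
[ 454.64825189 -137.79419783   80.        ] [ 454.7689924  -364.44447429   80.        ]
```

View pics/s14.png

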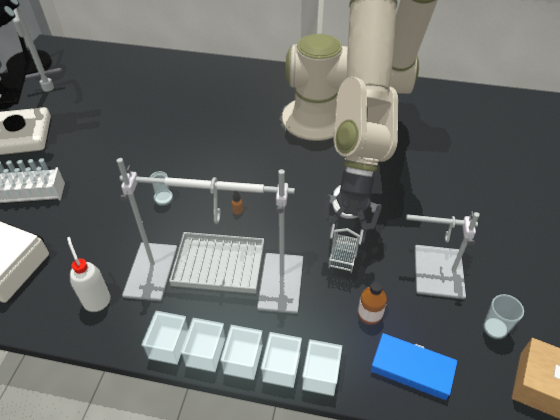

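```bash
python3 -m handwheel '[{"delta_pos":[-0.3,-1,-0.5],"twist":[0,0,0],"jaw":0.5},{"delta_pos":[-0.8,-2.5,-1.2],"twist":[0,0,0],"jaw":0.5},{"delta_pos":[-1.6,-4.2,-1.8],"twist":[0,-0.006,-0.005],"jaw":0.5},{"delta_pos":[-3,-5.8,-2],"twist":[0,-0.012,-0.01],"jaw":0.5},{"delta_pos":[-4.8,-7,-2],"twist":[0,-0.02,-0.018],"jaw":0.5},{"delta_pos":[-6.8,-7.7,-1.8],"twist":[0,-0.03,-0.026],"jaw":0.5},{"delta_pos":[-9,-7.9,-1.5],"twist":[0,-0.04,-0.036],"jaw":0.5},{"delta_pos":[-11.2,-7.8,-1.3],"twist":[0,-0.052,-0.045],"jaw":0.5},{"delta_pos":[-13.2,-7.8,-1.1],"twist":[0,-0.062,-0.053],"jaw":0.5},{"delta_pos":[-15,-7.7,-1.1],"twist":[0,-0.068,-0.058],"jaw":0.5}]' 60; python3 -c "
from h import *
st(); print(tcp2pk())
P=SEAT-95*H5; P[2]=222; print(P); delta(pk2tcp(P),tool(50,5))"
```

```text
time_s: 20.42
eef_pos: [554.6, 26.3, 179.5]
ee_rot: [-0.297, 0.634, 0.647, -0.303]
force: [0.8, 0.6, -3.7]
grip_width: 0.724
t 20.42 tcp [554.6  26.3 179.5] theta 50.2 psi 1.2 jaw [-0.02   1.     0.001] F [ 0.77  0.59 -3.72] M [0.01 0.59 0.03] grip 0.724 q [-0.24  0.16  2.02  0.54  0.33 -2.29]
[545.00412549  26.0607868  221.52417515]
[ 560.36150368 -143.17979556  222.        ]
delta_pos [-16.89   0.72  -0.96] twist [-0.003 -0.052 -0.043] |d| 16.9 deg 3.9
```

```bash
python3 -m handwheel '[{"delta_pos":[-2,0.1,-0.1],"twist":[0,-0.006,-0.005],"jaw":0.5},{"delta_pos":[-4.5,0.2,-0.25],"twist":[0,-0.014,-0.011],"jaw":0.5},{"delta_pos":[-7,0.3,-0.4],"twist":[-0.001,-0.021,-0.018],"jaw":0.5},{"delta_pos":[-9.5,0.4,-0.55],"twist":[-0.002,-0.03,-0.024],"jaw":0.5},{"delta_pos":[-12,0.5,-0.7],"twist":[-0.002,-0.037,-0.03],"jaw":0.5},{"delta_pos":[-14,0.6,-0.8],"twist":[-0.003,-0.043,-0.036],"jaw":0.5},{"delta_pos":[-15.5,0.65,-0.9],"twist":[-0.003,-0.048,-0.04],"jaw":0.5},{"delta_pos":[-16.5,0.7,-0.95],"twist":[-0.003,-0.052,-0.043],"jaw":0.5},{"delta_pos":[-16.9,0.7,-0.95],"twist":[-0.003,-0.052,-0.043],"jaw":0.5},{"delta_pos":[-16.9,0.7,-0.95],"twist":[-0.003,-0.052,-0.043],"jaw":0.5}]' 60; python3 -c "
from h import *
np.set_printoptions(precision=1,suppress=True)
st(); print(tcp2pk())
c=cap('wrist','w15');np.save('pics/w15.npy',c,allow_pickle=True);C=cloud(c)
s=cap('scene','s15')
m=(C[...,0]>615)&(C[...,0]<690)&(C[...,1]>-150)&(C[...,1]<-120)&(C[...,2]<330)&(C[...,2]>160)
p=C[m]; print(len(p))
for z in range(180,280,5):
    q=p[(p[:,2]>z)&(p[:,2]<z+5)]
    if len(q): print(z,len(q),np.median(q,0),q.min(0),q.max(0))
m=(C[...,0]>535)&(C[...,0]<575)&(C[...,1]>-150)&(C[...,1]<-130)&(C[...,2]>205)&(C[...,2]<240)
k=C[m]; print('bail',k.max(0), k[k[:,2]>k[:,2].max()-2].mean(0))
"
```

```text
time_s: 21.25
eef_pos: [572.2, -141.0, 183.8]
ee_rot: [-0.288, 0.613, 0.666, -0.313]
force: [-0.4, -0.0, -2.5]
grip_width: 0.719
t 21.25 tcp [ 572.2 -141.   183.8] theta 50.3 psi 4.7 jaw [-0.1  1.  -0. ] F [-0.4 -0.  -2.5] M [-0.   0.6  0. ] grip 0.719 q [-0.6  0.2  1.9  0.8  0.6 -2.9]
[ 562.6 -141.7  225.8]
303
185 47 [ 641.7 -136.5  187.7] [ 638.2 -139.9  185.5] [ 645.1 -131.9  190. ]
190 70 [ 636.7 -136.6  192.9] [ 634.1 -140.2  190. ] [ 642.3 -132.3  195. ]
195 83 [ 634.8 -136.5  197.5] [ 632.5 -140.2  195. ] [ 637.8 -132.7  200. ]
200 93 [ 633.4 -136.5  202.5] [ 631.2 -140.3  200. ] [ 637.  -132.9  204.8]
205 10 [ 634.3 -136.   205.3] [ 633.  -137.7  205. ] [ 636.3 -134.3  205.8]
bail [ 562.7 -130.   226.4] [ 559.8 -142.1  225.1]
```

View pics/w15.png

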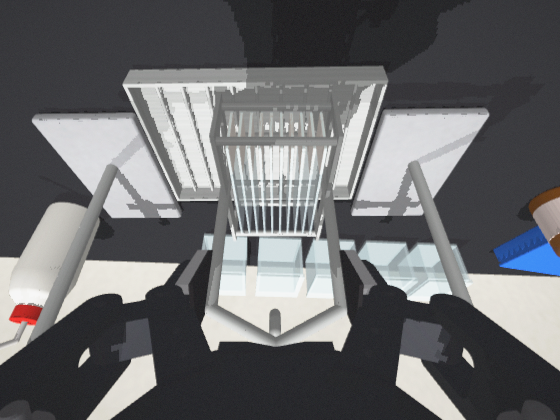

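View pics/s15.png

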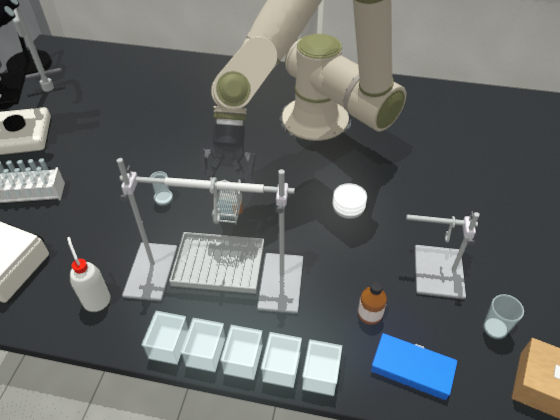

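```bash
python3 - <<'E'
from h import *
p,R,s=cur(); print(s['joints'][5])
P=SEAT-36*H5; P[2]=221; print(P); delta(pk2tcp(P,3),tool(50,3))
P=SEAT-5*H5; P[2]=219; print(P); delta(pk2tcp(P,3),tool(50,3))
E
```

```text
-2.8795946935982495
[ 619.13699087 -138.03760674  221.        ]
delta_pos [-0.26  3.98 -4.06] twist [-0.005  0.024  0.021] |d| 5.7 deg 1.8
[ 650.01902651 -135.33577871  219.        ]
delta_pos [-0.25  6.12 -6.32] twist [-0.005  0.024  0.021] |d| 8.8 deg 1.8
```

```bash
python3 -m handwheel '[{"delta_pos":[0,0.1,-0.2],"twist":[0,0.02,0.018],"jaw":0.5},{"delta_pos":[-0.1,0.4,-0.6],"twist":[-0.002,0.024,0.021],"jaw":0.5},{"delta_pos":[-0.1,0.8,-1.2],"twist":[-0.005,0.024,0.021],"jaw":0.5},{"delta_pos":[-0.2,1.4,-1.8],"twist":[-0.005,0.024,0.021],"jaw":0.5},{"delta_pos":[-0.2,2,-2.3],"twist":[-0.005,0.024,0.021],"jaw":0.5},{"delta_pos":[-0.25,2.6,-2.8],"twist":[-0.005,0.024,0.021],"jaw":0.5},{"delta_pos":[-0.25,3,-3.2],"twist":[-0.005,0.024,0.021],"jaw":0.5},{"delta_pos":[-0.25,3.3,-3.5],"twist":[-0.005,0.024,0.021],"jaw":0.5},{"delta_pos":[-0.25,3.5,-3.7],"twist":[-0.005,0.024,0.021],"jaw":0.5},{"delta_pos":[-0.25,3.5,-3.7],"twist":[-0.005,0.024,0.021],"jaw":0.5}]' 60; python3 -c "
from h import *
np.set_printoptions(precision=1,suppress=True)
st(); print(tcp2pk(),cur()[2]['joints'][5])
c=cap('wrist','w16');np.save('pics/w16.npy',c,allow_pickle=True);C=cloud(c)
s=cap('scene','s16')
P=SEAT-5*H5; P[2]=219; print(P); np.set_printoptions(precision=3); delta(pk2tcp(P,3),tool(50,3))
"
```

```text
time_s: 22.18
eef_pos: [623.4, -138.9, 180.6]
ee_rot: [-0.291, 0.624, 0.657, -0.306]
force: [-0.6, 0.9, -3.7]
grip_width: 0.724
t 22.18 tcp [ 623.4 -138.9  180.6] theta 50.0 psi 2.9 jaw [-0.1  1.  -0. ] F [-0.6  0.9 -3.7] M [-0.   0.6 -0. ] grip 0.724 q [-0.6  0.3  1.8  0.8  0.6 -2.7]
[ 613.8 -139.3  222.6] -2.7377943296796516
[ 650.  -135.3  219. ]
delta_pos [ 0.22  2.65 -2.58] twist [ 0.    -0.001 -0.001] |d| 3.7 deg 0.1
```

View pics/w16.png

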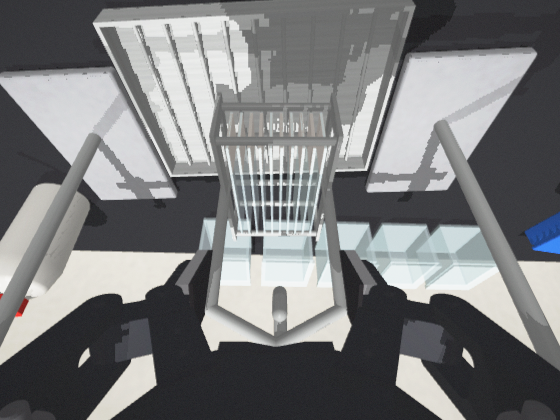

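```bash
python3 -m handwheel '[{"delta_pos":[0.1,0.1,-0.1],"twist":[0,0,0],"jaw":0.5},{"delta_pos":[0.2,0.3,-0.3],"twist":[0,0,0],"jaw":0.5},{"delta_pos":[0.22,0.6,-0.6],"twist":[0,0,0],"jaw":0.5},{"delta_pos":[0.22,0.95,-0.95],"twist":[0,0,0],"jaw":0.5},{"delta_pos":[0.22,1.3,-1.3],"twist":[0,0,0],"jaw":0.5},{"delta_pos":[0.22,1.65,-1.65],"twist":[0,0,0],"jaw":0.5},{"delta_pos":[0.22,2,-2],"twist":[0,0,0],"jaw":0.5},{"delta_pos":[0.22,2.3,-2.3],"twist":[0,0,0],"jaw":0.5},{"delta_pos":[0.22,2.5,-2.45],"twist":[0,0,0],"jaw":0.5},{"delta_pos":[0.22,2.5,-2.45],"twist":[0,0,0],"jaw":0.5}]' 60; python3 -c "
from h import *
np.set_printoptions(precision=1,suppress=True)
st(); print(tcp2pk(),cur()[2]['joints'][5])
s=cap('scene','s17');t=cap('top','t17')
cv2.imwrite('pics/z17.png',cv2.resize(s['frame'][160:250,165:285,::-1],(800,600),interpolation=cv2.INTER_CUBIC))
p,R,_=cur(); print(R.T@HZ)
"
```

```text
time_s: 23.12
eef_pos: [658.1, -134.9, 177.1]
ee_rot: [-0.291, 0.624, 0.657, -0.306]
force: [0.1, 0.1, -2.7]
grip_width: 0.723
t 23.12 tcp [ 658.1 -134.9  177.1] theta 50.0 psi 2.9 jaw [-0.1  1.  -0. ] F [ 0.1  0.1 -2.7] M [-0.   0.6 -0. ] grip 0.723 q [-0.5  0.4  1.7  0.7  0.6 -2.7]
[ 648.5 -135.4  219.1] -2.655542511544884
[-0.  -0.8 -0.6]
```

View pics/z17.png

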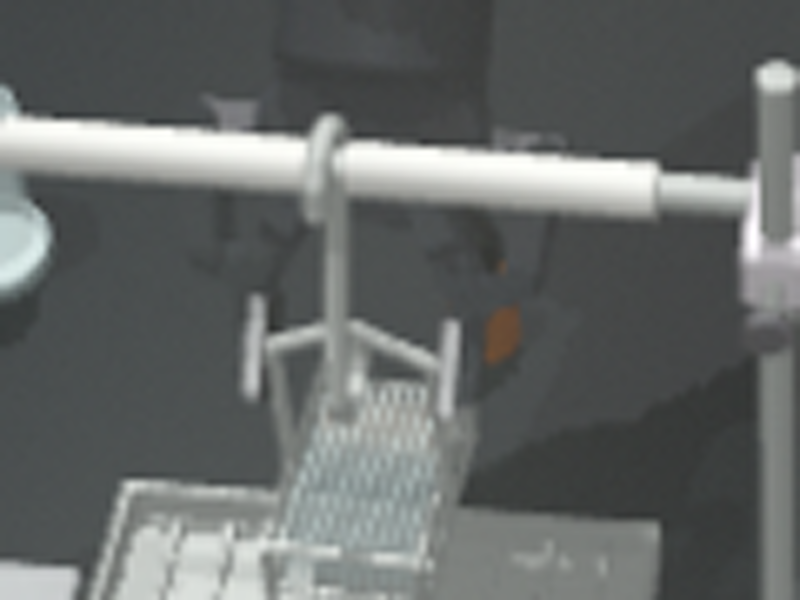

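```bash
python3 -m handwheel '[{"delta_pos":[0,0.15,0.08],"twist":[0,0,0],"jaw":0.5},{"delta_pos":[0,0.35,0.18],"twist":[0,0,0],"jaw":0.5},{"delta_pos":[0,0.55,0.28],"twist":[0,0,0],"jaw":0.5},{"delta_pos":[0,0.75,0.39],"twist":[0,0,0],"jaw":0.5},{"delta_pos":[0,0.95,0.49],"twist":[0,0,0],"jaw":0.5},{"delta_pos":[0,1.15,0.6],"twist":[0,0,0],"jaw":0.5},{"delta_pos":[0,1.35,0.7],"twist":[0,0,0],"jaw":0.5},{"delta_pos":[0,1.5,0.78],"twist":[0,0,0],"jaw":0.5},{"delta_pos":[0,1.6,0.83],"twist":[0,0,0],"jaw":0.5},{"delta_pos":[0,1.64,0.85],"twist":[0,0,0],"jaw":0.5}]' 60; python3 -c "
from h import *
np.set_printoptions(precision=1,suppress=True)
st(); print(tcp2pk())
s=cap('scene','s18')
cv2.imwrite('pics/z18.png',cv2.resize(s['frame'][160:250,165:285,::-1],(800,600),interpolation=cv2.INTER_CUBIC))
st()
"
```

```text
time_s: 24.05
eef_pos: [661.8, -134.8, 159.1]
ee_rot: [-0.291, 0.624, 0.657, -0.306]
force: [-0.1, 0.4, -3.2]
grip_width: 0.725
t 24.05 tcp [ 661.8 -134.8  159.1] theta 50.0 psi 2.9 jaw [-0.1  1.  -0. ] F [-0.1  0.4 -3.2] M [-0.1  0.6 -0. ] grip 0.725 q [-0.5  0.4  1.7  0.8  0.5 -2.7]
[ 652.2 -135.3  201.1]
t 24.1 tcp [ 661.8 -134.7  159.2] theta 50.0 psi 2.9 jaw [-0.1  1.  -0. ] F [ 0.  -0.3 -2.9] M [-0.1  0.6  0. ] grip 0.723 q [-0.5  0.4  1.7  0.8  0.5 -2.7]
```

View pics/z18.png

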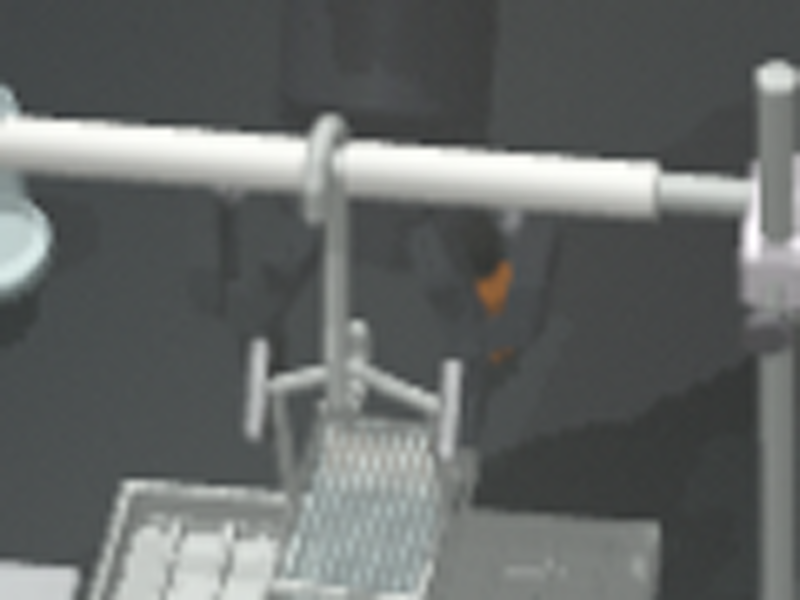

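The bail is now inside the curl: its peak is at (345,370), with the hook tip standing above and behind it at (358,330). I'll lower it gently.

```bash
python3 -m handwheel '[{"delta_pos":[0,0.06,0.03],"twist":[0,0,0],"jaw":0.5},{"delta_pos":[0,0.12,0.07],"twist":[0,0,0],"jaw":0.5},{"delta_pos":[0,0.18,0.11],"twist":[0,0,0],"jaw":0.5},{"delta_pos":[0,0.24,0.15],"twist":[0,0,0],"jaw":0.5},{"delta_pos":[0,0.29,0.18],"twist":[0,0,0],"jaw":0.5},{"delta_pos":[0,0.34,0.21],"twist":[0,0,0],"jaw":0.5},{"delta_pos":[0,0.39,0.25],"twist":[0,0,0],"jaw":0.5},{"delta_pos":[0,0.44,0.28],"twist":[0,0,0],"jaw":0.5},{"delta_pos":[0,0.44,0.28],"twist":[0,0,0],"jaw":0.5},{"delta_pos":[0,0.44,0.28],"twist":[0,0,0],"jaw":0.5}]' 60; python3 -c "
from h import *
np.set_printoptions(precision=1,suppress=True)
st(); print(tcp2pk())
"
```

```text
time_s: 24.93
eef_pos: [662.5, -134.7, 154.2]
ee_rot: [-0.291, 0.624, 0.657, -0.306]
force: [-0.4, -0.2, -3.0]
grip_width: 0.723
t 24.93 tcp [ 662.5 -134.7  154.2] theta 50.0 psi 2.9 jaw [-0.1  1.  -0. ] F [-0.4 -0.2 -3. ] M [-0.   0.6 -0.1] grip 0.723 q [-0.5  0.5  1.7  0.8  0.5 -2.7]
[ 652.9 -135.2  196.2]
```

Now 2 mm more in small rows.

```bash
python3 -m handwheel '[{"delta_pos":[0,0.02,0.015],"twist":[0,0,0],"jaw":0.5},{"delta_pos":[0,0.04,0.03],"twist":[0,0,0],"jaw":0.5},{"delta_pos":[0,0.06,0.045],"twist":[0,0,0],"jaw":0.5},{"delta_pos":[0,0.08,0.06],"twist":[0,0,0],"jaw":0.5},{"delta_pos":[0,0.1,0.08],"twist":[0,0,0],"jaw":0.5},{"delta_pos":[0,0.12,0.1],"twist":[0,0,0],"jaw":0.5},{"delta_pos":[0,0.14,0.115],"twist":[0,0,0],"jaw":0.5},{"delta_pos":[0,0.15,0.13],"twist":[0,0,0],"jaw":0.5},{"delta_pos":[0,0.15,0.13],"twist":[0,0,0],"jaw":0.5},{"delta_pos":[0,0.15,0.13],"twist":[0,0,0],"jaw":0.5}]' 60; python3 -c "
from h import *
np.set_printoptions(precision=1,suppress=True)
st(); print(tcp2pk())
"
```

```text
time_s: 25.77
eef_pos: [662.6, -134.9, 152.6]
ee_rot: [-0.29, 0.625, 0.657, -0.306]
force: [0.1, -0.6, 1.5]
grip_width: 0.723
t 25.77 tcp [ 662.6 -134.9  152.6] theta 49.9 psi 2.8 jaw [-0.1  1.  -0. ] F [ 0.1 -0.6  1.5] M [0.  0.1 0. ] grip 0.723 q [-0.5  0.5  1.7  0.8  0.5 -2.7]
[ 653.  -135.4  194.6]
```

```bash
python3 -c "
from h import *
s=cap('scene','s19')
cv2.imwrite('pics/z19.png',cv2.resize(s['frame'][160:250,165:285,::-1],(800,600),interpolation=cv2.INTER_CUBIC))
st()
"
```

```text
t 25.82 tcp [ 662.6 -134.9  152.6] theta 49.9 psi 2.8 jaw [-0.051  0.999 -0.001] F [-0.14  0.12  2.55] M [-0.01  0.15 -0.03] grip 0.725 q [-0.51  0.45  1.69  0.77  0.51 -2.72]
```

View pics/z19.png

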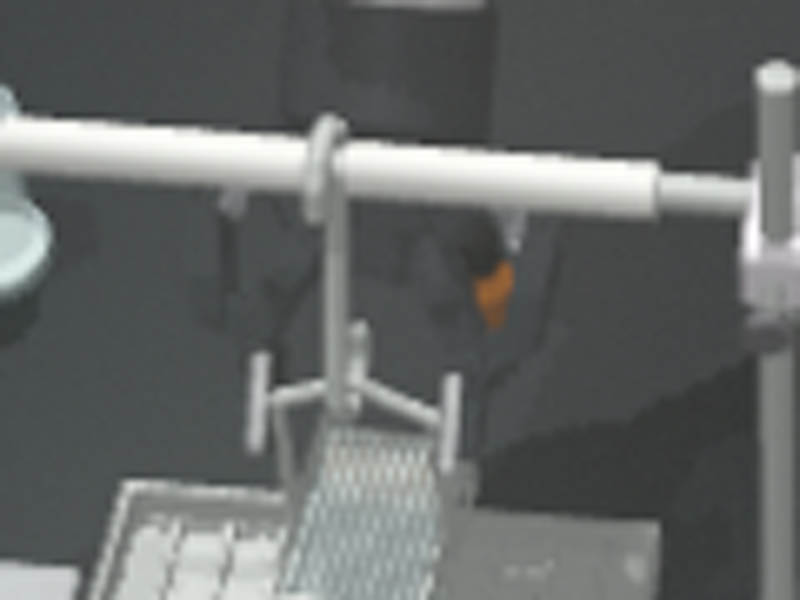

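```bash
python3 -m handwheel '[{"delta_pos":[0,0,0],"twist":[0,0,0],"jaw":0.73},{"delta_pos":[0,0,0],"twist":[0,0,0],"jaw":0.75},{"delta_pos":[0,0,0],"twist":[0,0,0],"jaw":0.78},{"delta_pos":[0,0,0],"twist":[0,0,0],"jaw":0.82},{"delta_pos":[0,0,0],"twist":[0,0,0],"jaw":0.88},{"delta_pos":[0,0,0],"twist":[0,0,0],"jaw":1},{"delta_pos":[0,0,0],"twist":[0,0,0],"jaw":1},{"delta_pos":[0,0,0],"twist":[0,0,0],"jaw":1},{"delta_pos":[0,0,0],"twist":[0,0,0],"jaw":1},{"delta_pos":[0,0,0],"twist":[0,0,0],"jaw":1}]' 20; python3 -c "
from h import *
s=cap('scene','s20')
cv2.imwrite('pics/z20.png',cv2.resize(s['frame'][160:250,165:285,::-1],(800,600),interpolation=cv2.INTER_CUBIC))
cap('wrist','w20')
st()
"
```

```text
time_s: 26.65
eef_pos: [662.4, -134.8, 152.2]
ee_rot: [-0.291, 0.625, 0.657, -0.306]
force: [0.1, 0.1, 0.3]
grip_width: 0.998
t 26.75 tcp [ 662.4 -134.8  152.2] theta 50.0 psi 2.9 jaw [-0.051  0.999 -0.001] F [-0.04  0.9  -0.66] M [-0.01  0.29  0.02] grip 0.995 q [-0.51  0.45  1.69  0.77  0.51 -2.72]
```

View pics/z20.png

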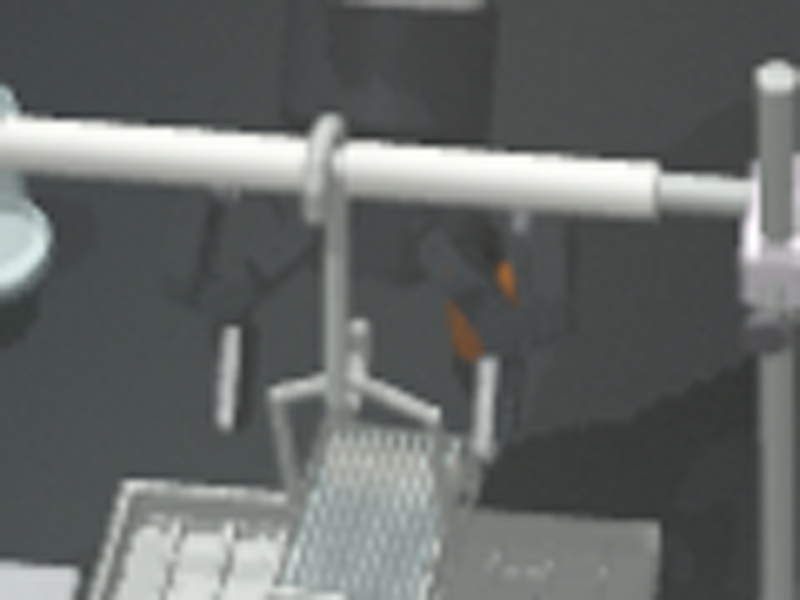

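View pics/w20.png

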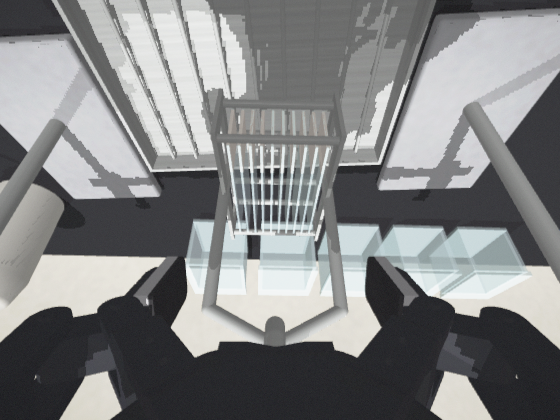

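```bash
python3 -m handwheel '[{"delta_pos":[0,-0.4,0],"twist":[0,0,0],"jaw":1},{"delta_pos":[0,-1,0],"twist":[0,0,0],"jaw":1},{"delta_pos":[0,-1.8,0],"twist":[0,0,0],"jaw":1},{"delta_pos":[0,-2.8,0],"twist":[0,0,0],"jaw":1},{"delta_pos":[0,-4,0],"twist":[0,0,0],"jaw":1},{"delta_pos":[0,-5.4,0],"twist":[0,0,0],"jaw":1},{"delta_pos":[0,-7,0],"twist":[0,0,0],"jaw":1},{"delta_pos":[0,-9,0],"twist":[0,0,0],"jaw":1},{"delta_pos":[0,-11,0],"twist":[0,0,0],"jaw":1},{"delta_pos":[0,-12.5,0],"twist":[0,0,0],"jaw":1}]' 20; python3 -m handwheel '[{"delta_pos":[0,0,0],"twist":[0,0,0],"jaw":1},{"delta_pos":[0,0,0],"twist":[0,0,0],"jaw":1},{"delta_pos":[0,0,0],"twist":[0,0,0],"jaw":1},{"delta_pos":[0,0,0],"twist":[0,0,0],"jaw":1},{"delta_pos":[0,0,0],"twist":[0,0,0],"jaw":1},{"delta_pos":[0,0,0],"twist":[0,0,0],"jaw":1},{"delta_pos":[0,0,0],"twist":[0,0,0],"jaw":1},{"delta_pos":[0,0,0],"twist":[0,0,0],"jaw":1},{"delta_pos":[0,0,0],"twist":[0,0,0],"jaw":1},{"delta_pos":[0,0,0],"twist":[0,0,0],"jaw":1}]'; python3 -c "
from h import *
np.set_printoptions(precision=1,suppress=True)
st()
def info(tag):
    c=cap('wrist',tag);C=cloud(c)
    m=(C[...,0]>600)&(C[...,0]<700)&(C[...,1]>-180)&(C[...,1]<-95)&(C[...,2]<330)&(C[...,2]>85)
    p=C[m]
    for lo,hi in ((120,130),(160,170),(225,235),(270,280),(300,320)):
        q=p[(p[:,2]>lo)&(p[:,2]<hi)]
        if len(q): print(lo,len(q),np.median(q,0),q.min(0),q.max(0))
info('w21'); info('w22')
s=cap('scene','s21')
cv2.imwrite('pics/z21.png',cv2.resize(s['frame'][160:250,165:285,::-1],(800,600),interpolation=cv2.INTER_CUBIC))
"
```

```text
time_s: 27.58
eef_pos: [581.0, -138.9, 250.0]
ee_rot: [-0.29, 0.625, 0.657, -0.306]
force: [0.0, -0.5, 0.8]
grip_width: 0.999
time_s: 28.42
eef_pos: [582.2, -138.8, 247.9]
ee_rot: [-0.291, 0.624, 0.657, -0.306]
force: [-0.2, 0.0, 0.0]
grip_width: 1.0
t 28.42 tcp [ 582.2 -138.8  247.9] theta 50.0 psi 2.9 jaw [-0.1  1.  -0. ] F [-0.2  0.   0. ] M [-0.   0.3  0. ] grip 1.0 q [-0.6  0.2  1.8  0.7  0.7 -2.6]
120 177 [ 647.3 -109.4  121. ] [ 602.9 -167.3  120. ] [ 692.9 -103.9  129.9]
160 132 [ 648.7 -161.8  165. ] [ 645.9 -167.5  160.1] [ 652.  -103.9  169.9]
225 103 [ 654.2 -135.1  230.4] [ 651.3 -138.7  225.1] [ 658.4 -131.7  235. ]
270 165 [ 635.6 -136.6  274. ] [ 632.1 -140.2  270. ] [ 640.  -132.6  278.5]
120 163 [ 647.4 -109.1  121.4] [ 603.7 -167.2  120. ] [ 685.2 -103.8  129.9]
160 131 [ 648.8 -161.7  165.2] [ 646.5 -167.5  160. ] [ 653.  -103.8  170. ]
225 105 [ 654.5 -135.1  230. ] [ 650.8 -138.7  225.1] [ 659.2 -131.7  234.9]
270 166 [ 635.6 -136.6  274.2] [ 632.2 -140.2  270.1] [ 639.9 -132.6  278.4]
```

View pics/w22.png

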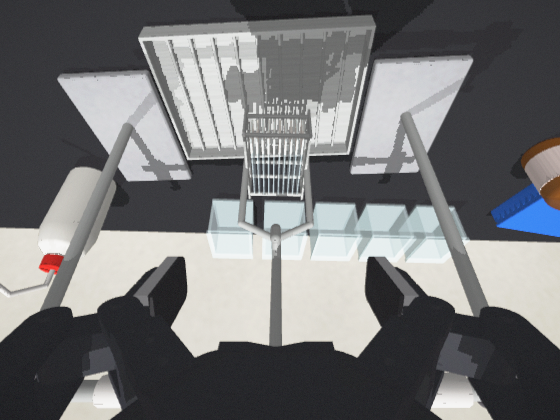

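View pics/z21.png

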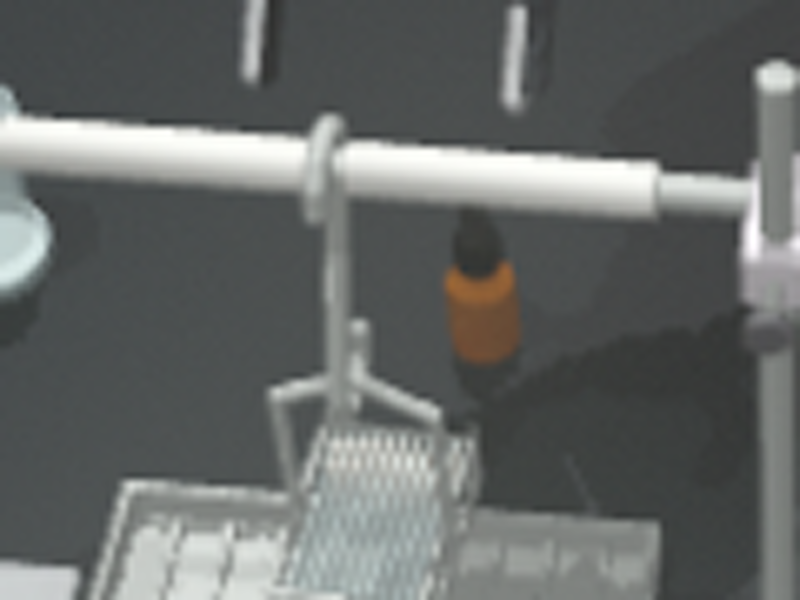

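View pics/s21.png

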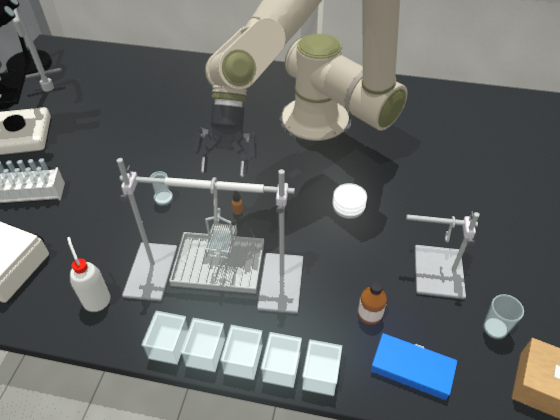

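```bash
python3 -c "
from h import *
print(ctrl.finish_job())"
```

```text
the job is handed in; nothing more can be done
None
```

I hung the large S-hook in the groove of the hanger tube, hung the slide carrier on it by the peak of its bail, backed the arm clear, and handed the job in at about 28.5 s. No verdict was reported.

- **Groove:** The hook met no resistance at tube height. It touched the rail with the crown about 10.5 mm above the axis, at roughly 6 N, and met a shoulder when nudged about 2 mm sideways. Both agree with it sitting in the groove rather than on the tube.
- **Carrier:** I lowered it until the hook took its weight, with no more than about 5 N between them by the wrist readings. After letting go, two wrist pictures in a row matched to within about 0.3 mm, so it was still. The bail legs stood vertical to about 2 degrees and the hook leaned about 2.4 degrees.
- **Other things:** The small hook was still on its stand arm in the last picture, and the two bottles and the jar looked unmoved. I judged these by eye and did not re-measure them.
- **Disagreements:**
  - The cameras and the arm's own position differed by 1–2 mm along the rail.
  - The hook tip's measured height differed by about 2 mm between two views.
  - The last joint touched its -2.88 rad limit once on the carrier approach (-2.8796 read). I eased it off by turning the tool about 2 degrees.

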